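# Hang the lathe tools on the tool carousel

## Robot

A 6-joint arm with a two-finger parallel gripper is mounted at the origin on the work surface. World frame = base frame: x ahead of the robot, y to its left, z up, the work surface at z = 0. Lengths are in m, angles in rad, forces in N, time in s.
With the tool pointing down it reaches from about 0.375 to 0.975 m from the base axis. Payload 3.8 kg.
Tool frame: the origin (TCP) lies at the very end of the fingers, on their centre line; the grasp point (between the pads) lies 19 mm behind it; y points along the fingers, x is the direction in which the jaws open and shut, and the axes are right-handed (so a half turn about y gives the same grasp; the last joint's range is limited). The gripper opens to 85 mm and grips with 20 to 120 N. Pads are 22 mm wide; open, the fingers measure 114 mm over their backs; the gripper's body (76 mm by 85 mm) begins 54 mm behind the grasp point. The pads swing forward as they close: fully open they stand 13 mm farther back than shut.
Start: joints at [-1.224, 0.264, 1.604, -0, 1.274, -0.037], TCP at [0.253, -0.626, 0.231] pointing down, gripper open.
Joint ranges: [-2.63, 2.63], [-0.94, 2.18], [0.31, 2.57], [-1.31, 4.45], [0, 2.66], [-2.55, 2.55]. Speed limits (rad/s): [2.57, 2.57, 3.14, 3.14, 3.14, 3.14].

## Interface

Orientations are given as a rotation vector (axis times angle).
In Python, from workcell import bot, cams gives the robot as it stands.
- The arm moves only by the tool play_rows, never from a script. Its argument "motion" is a list of rows, each a list of 2 entries, a list of its own where there are three numbers: the shift along the world's x, y, z normalised to -1 to 1, where 1 is 400 mm, then the turn, a rotation vector about the world's x, y, z normalised to -1 to 1, where 1 is pi/4 rad. In form: [[[tx, ty, tz], [ax, ay, az]], ...]. A call has 1 to 10 rows; each row is the pose to reach, as a shift and turn from the pose commanded when the call began; what a row does not reach only later rows make up. A row lasts 1/8 s, in which the tool goes at most 62.5 mm and 10.7 degrees, less where a joint would pass 70% of its speed; a pose out of reach is approached as far as the arm can. A call with a number of a shift or a turn outside -1 to 1 is refused whole. A call with a gripper value outside its range is refused whole. "gripper" is the closure, from 0 (fully open) to 1 (shut), set as the call begins (left out, the last holds). The fingers move at their own pace and stop on an object; "squeeze" is the grip in N (left out, the last holds). Time passes only in rows, so rows that repeat a pose let the fingers close. It gives the time, the measured TCP pose, the force and the opening at its end, in the units of the state.
- bot.read_state(): the state, without advancing time (a new reading comes with each control period).
- cams.read_camera(name): name is "scene" or "top" or "wrist"; returns (picture, depth): 400x640x3 uint8, red, green, blue; 400x640 float32, m along the optical axis (not along the pixel's ray), 0 where there is no reading.
- cams.calibration(name): a dict with "mtx" (3x3 intrinsics, pixels), "R" (3x3) and "t" (3): a world point X has camera coordinates R X + t; the wrist camera has in their place "tool_from_camera" (4x4, takes a point from camera to tool coordinates, whose origin is the TCP and whose axes are the tool frame's). Camera axes: x right, y down, z forward; pixel columns grow to the right and rows downward; lengths in m; the calibration is good to about 2 mm. A picture is of the moment at which its call begins: read the wrist's pose just before it. calibration takes no time and is no camera call.
- bot.finish_job(): hands the job in, once; it reports no verdict.
Trained networks look in the newest picture that a camera, given by its name, has taken for a name from the list of things; names that differ only in an ending like _2 or _b are one class to them, and where a whole thing is asked for, a point or a joint stands for the part that bears it (a point fixed in the world has none). Each returns a list of dicts, best first, with "conf" (0 to 1); they miss things now and then, are a little off and sometimes report something else, mostly with a low value. They report only what shows in the picture. A call takes as long as a camera call. They do not tell look-alikes from the thing itself.
- cams.recognise(camera, label): "xyz" ([x, y, z] in m, in the coordinates of the camera as it stood for that picture, good to about 4 mm: the middle of the surface that is visible of it).
- cams.regions_of(camera, label): "mask" (400x640 bool, what is visible of it).
- cams.mark_of(camera, label): "xyz" ([x, y, z] in m, in the coordinates of the camera as it stood for that picture, good to about 4 mm: a listed point, or the origin of a listed thing).
The state is a dict: "time": time; "q": joint angles; "joint_vel": joint speeds; "joint_torque": joint torques, N m; "tool_pos": TCP position; "tcp_rot": TCP orientation; "wrist_force": force on the tool from outside, world axes, zero at the start; "torque": the same for the moment, N m; "width": opening from 0.0 (shut) to 1.0 (fully open).
Only numpy, scipy, OpenCV 4.12 (cv2) and the standard library are available. Lean on these libraries where they do the work, as an engineer would, in place of code of your own. Each camera call takes 0.05 s, during which the arm holds its last target.

## Task

Tidy up after turning: take the tools (spanners and the wedge-shaped drift) out of the green chip tray one at a time and hang each by its eye on a free hook of the tool carousel, one tool to a hook and no longer swinging, turning the carousel to bring a free hook to the front as you need it. Leave the tools that already hang there on their hooks, and leave the other things on the bench where they are.

Things in the scene. Friction and masses are not known exactly. Their poses are not given: they have to be found in the camera images.
- spanner_open: open-ended spanner, 200 mm long, 200 g, lying flat in the tray, or None. Origin: centre of its eye, a ring 41 mm outside, 27 mm inside, of 7 mm bar. x: from head to eye (up when hung); z: across its thickness, both faces alike. Wooden grip 86 x 24 wide x 18 thick (z) mm, centred at x = -83 mm, also about the centre of mass. Head 8 mm thick, up to 45 mm wide: a fork
- spanner_hook: hook spanner, 200 mm long, 200 g, lying flat in the tray, or None. Origin: centre of its eye, a ring 41 mm outside, 27 mm inside, of 7 mm bar. x: from head to eye (up when hung); z: across its thickness, both faces alike. Wooden grip 86 x 24 wide x 18 thick (z) mm, centred at x = -83 mm, also about the centre of mass. Head 8 mm thick, up to 45 mm wide: a C-shaped hook
- spanner_pin: pin spanner, 200 mm long, 200 g, lying flat in the tray, or None. Origin: centre of its eye, a ring 41 mm outside, 27 mm inside, of 7 mm bar. x: from head to eye (up when hung); z: across its thickness, both faces alike. Wooden grip 86 x 24 wide x 18 thick (z) mm, centred at x = -83 mm, also about the centre of mass. Head 8 mm thick, up to 45 mm wide: a cross bar
- drift: taper drift (a wedge for knocking out lathe centres), 200 mm long, 200 g, lying flat in the tray, or None. Origin: centre of its eye, a ring 41 mm outside, 27 mm inside, of 7 mm bar. x: from head to eye (up when hung); z: across its thickness, both faces alike. Wooden grip 86 x 24 wide x 18 thick (z) mm, centred at x = -83 mm, also about the centre of mass. Head 8 mm thick, up to 45 mm wide: a plain wedge
- hung_a_eye (a point): the eye of a spanner with a wooden grip like the loose ones, always hanging on hook 0 at the start. The point is the centre of the eye; z points up the tool from head to eye, x away from the carousel's axis. Its lower end is about 180 mm below. It is to stay hanging
- hung_b_eye (a point): the eye of a spanner with a wooden grip like the loose ones, sometimes hanging on hook 1 at the start. The point is the centre of the eye; z points up the tool from head to eye, x away from the carousel's axis. Its lower end is about 180 mm below. It is to stay hanging; None in the starts where it is absent
- hung_c_eye (a point): the eye of a spanner with a wooden grip like the loose ones, sometimes hanging on hook 3 at the start. The point is the centre of the eye; z points up the tool from head to eye, x away from the carousel's axis. Its lower end is about 180 mm below. It is to stay hanging; None in the starts where it is absent
- hung_d_eye (a point): the eye of a spanner with a wooden grip like the loose ones, sometimes hanging on hook 5 at the start. The point is the centre of the eye; z points up the tool from head to eye, x away from the carousel's axis. Its lower end is about 180 mm below. It is to stay hanging; None in the starts where it is absent
- tray: shallow green steel chip tray, fixed, 330 x 400 mm outside (x, y), 28 mm high, walls and floor 4 mm. Origin: centre of its underside. The tools lie in it 95 mm apart, within 6 degrees of its x axis, eyes to +x, origins 13 mm above the bench; at its +x side are two loose wooden knobs (32 mm wide, 34 mm high) that do not matter
- axis (a point): point on the upright axis of the tool carousel, 224 mm above the bench, level with the hooks' saddles. The carousel is fixed: turned wooden base (radius 100, 30 mm high), column (radius 22), and turning on it a wooden crown (radius 42, from 215 to 247 mm high, its small top knob to 271 mm) with six steel hooks 60 degrees apart
- hook0 (a point): lowest point of hook 0, its saddle, where an eye hangs, 112 mm from the axis, 224 mm above the bench (bar's centre line). The hook is one 8 mm round bar: level at 243 mm from the crown out to 93 mm from the axis, down into the saddle (105 to 119 mm from the axis), then up into a tip that ends 129 mm from the axis at 266 mm. Hooks are numbered anticlockwise seen from above
- hook1 (a point): lowest point of hook 1, its saddle, where an eye hangs, 112 mm from the axis, 224 mm above the bench (bar's centre line). The hook is one 8 mm round bar: level at 243 mm from the crown out to 93 mm from the axis, down into the saddle (105 to 119 mm from the axis), then up into a tip that ends 129 mm from the axis at 266 mm. Hooks are numbered anticlockwise seen from above
- hook2 (a point): lowest point of hook 2, its saddle, where an eye hangs, 112 mm from the axis, 224 mm above the bench (bar's centre line). The hook is one 8 mm round bar: level at 243 mm from the crown out to 93 mm from the axis, down into the saddle (105 to 119 mm from the axis), then up into a tip that ends 129 mm from the axis at 266 mm. Hooks are numbered anticlockwise seen from above
- hook3 (a point): lowest point of hook 3, its saddle, where an eye hangs, 112 mm from the axis, 224 mm above the bench (bar's centre line). The hook is one 8 mm round bar: level at 243 mm from the crown out to 93 mm from the axis, down into the saddle (105 to 119 mm from the axis), then up into a tip that ends 129 mm from the axis at 266 mm. Hooks are numbered anticlockwise seen from above
- hook4 (a point): lowest point of hook 4, its saddle, where an eye hangs, 112 mm from the axis, 224 mm above the bench (bar's centre line). The hook is one 8 mm round bar: level at 243 mm from the crown out to 93 mm from the axis, down into the saddle (105 to 119 mm from the axis), then up into a tip that ends 129 mm from the axis at 266 mm. Hooks are numbered anticlockwise seen from above
- hook5 (a point): lowest point of hook 5, its saddle, where an eye hangs, 112 mm from the axis, 224 mm above the bench (bar's centre line). The hook is one 8 mm round bar: level at 243 mm from the crown out to 93 mm from the axis, down into the saddle (105 to 119 mm from the axis), then up into a tip that ends 129 mm from the axis at 266 mm. Hooks are numbered anticlockwise seen from above
- rotor (a joint): rotation of the crown with its six hooks, rad, growing anticlockwise seen from above, 0 at the start, no end stops. It turns when a hook's bar is pushed sideways (1 to 2 N at 83 mm from the axis) and stays where it is left, coasting at most a few degrees after a slow push
- oil: amber glass bottle of oil, 64 mm wide, 170 mm tall, loose; origin: centre of its underside. To be left where it is
- wax: plain metal tin, 64 mm wide, 40 mm high, loose; origin: centre of its underside. To be left where it is
- bowl: turned dark wooden bowl, 130 mm wide, 50 mm high, loose; origin: centre of its underside. To be left where it is
There are look-alikes about, which are no part of the job. Leave any blue look-alike of the spanner_pin alone.

How it is judged:
At the end, for the whole second after the job is handed in: Every tool from the tray hangs still (under 0.15 m/s), eye up, within 20 degrees of plumb, its eye's centre within 35 mm of a hook's bend; the eyes of all hanging tools are over 70 mm apart (one to a hook), and those that hung at the start still hang so ((distance between spanner_open and hook0 below 0.035 m or distance between spanner_open and hook1 below 0.035 m or distance between spanner_open and hook2 below 0.035 m or distance between spanner_open and hook3 below 0.035 m or distance between spanner_open and hook4 below 0.035 m or distance between spanner_open and hook5 below 0.035 m) and angle between each of spanner_open, spanner_hook, spanner_pin, drift's own x axis and vertical below 0.35 rad and linear speed of each of spanner_open, spanner_hook, spanner_pin, drift below 0.15 m/s and (distance between spanner_hook and hook0 below 0.035 m or distance between spanner_hook and hook1 below 0.035 m or distance between spanner_hook and hook2 below 0.035 m or distance between spanner_hook and hook3 below 0.035 m or distance between spanner_hook and hook4 below 0.035 m or distance between spanner_hook and hook5 below 0.035 m) and (distance between spanner_pin and hook0 below 0.035 m or distance between spanner_pin and hook1 below 0.035 m or distance between spanner_pin and hook2 below 0.035 m or distance between spanner_pin and hook3 below 0.035 m or distance between spanner_pin and hook4 below 0.035 m or distance between spanner_pin and hook5 below 0.035 m) and (distance between drift and hook0 below 0.035 m or distance between drift and hook1 below 0.035 m or distance between drift and hook2 below 0.035 m or distance between drift and hook3 below 0.035 m or distance between drift and hook4 below 0.035 m or distance between drift and hook5 below 0.035 m) and (distance between hung_a_eye and hook0 below 0.035 m or distance between hung_a_eye and hook1 below 0.035 m or distance between hung_a_eye and hook2 below 0.035 m or distance between hung_a_eye and hook3 below 0.035 m or distance between hung_a_eye and hook4 below 0.035 m or distance between hung_a_eye and hook5 below 0.035 m) and angle between each of hung_a_eye, hung_b_eye, hung_c_eye, hung_d_eye's own z axis and vertical below 0.35 rad and (distance between hung_b_eye and hook0 below 0.035 m or distance between hung_b_eye and hook1 below 0.035 m or distance between hung_b_eye and hook2 below 0.035 m or distance between hung_b_eye and hook3 below 0.035 m or distance between hung_b_eye and hook4 below 0.035 m or distance between hung_b_eye and hook5 below 0.035 m) and (distance between hung_c_eye and hook0 below 0.035 m or distance between hung_c_eye and hook1 below 0.035 m or distance between hung_c_eye and hook2 below 0.035 m or distance between hung_c_eye and hook3 below 0.035 m or distance between hung_c_eye and hook4 below 0.035 m or distance between hung_c_eye and hook5 below 0.035 m) and (distance between hung_d_eye and hook0 below 0.035 m or distance between hung_d_eye and hook1 below 0.035 m or distance between hung_d_eye and hook2 below 0.035 m or distance between hung_d_eye and hook3 below 0.035 m or distance between hung_d_eye and hook4 below 0.035 m or distance between hung_d_eye and hook5 below 0.035 m) and distance between spanner_open and spanner_hook above 0.07 m and distance between each of spanner_open, spanner_hook and spanner_pin above 0.07 m and distance between each of spanner_open, spanner_hook, spanner_pin and drift above 0.07 m and distance between each of spanner_open, spanner_hook, spanner_pin, drift and hung_a_eye above 0.07 m and distance between each of spanner_open, spanner_hook, spanner_pin, drift and hung_b_eye above 0.07 m and distance between each of spanner_open, spanner_hook, spanner_pin, drift and hung_c_eye above 0.07 m and distance between each of spanner_open, spanner_hook, spanner_pin, drift and hung_d_eye above 0.07 m); the robot touches nothing.
It fails at once if a tool that was already hanging on the carousel is knocked off its hook (height (world z) of any of hung_a_eye, hung_b_eye, hung_c_eye, hung_d_eye below 0.18 m).
It fails at once if a bench thing outside the tray (oil bottle, wax tin or bowl) is pushed more than 40 mm (distance of any of oil, wax, bowl from where it was at the start of the episode above 0.04 m).
Of spanner_open, spanner_hook, spanner_pin, drift only 3 to 4 are there at a start; the rules pass over those that are not, and their reading is None.
Of hung_b, hung_c, hung_d only 1 to 1 are there at a start; the rules pass over those that are not, and their reading is None.
At some moment in a run one of spanner_open, spanner_hook, spanner_pin, drift may be knocked a few centimetres aside while the robot is not near it.
Once in a run the grip may slacken for a moment while it holds something.
It also fails if it takes over 210 s, if anything falls off the work surface, if the arm or the gripper's body presses on something with over 40 N, if the wrist force passes 120 N, or if a joint passes its speed limit or range.

## Working session

There is one attempt and no reset: what is moved stays moved. The work goes in short steps, Python scripts to look and compute and a tool call to move; the robot and the scene stay as the last step left them, time stands still between calls to the robot, and variables do not carry over. Pictures are saved under pics/ and viewed, and the job is handed in when it is done.

Besides the shell and the picture viewer there is one more tool, called after "Request:" as name([rows], argument=value, ...), one row to a line, values as JSON. play_rows: Moves the arm, as the interface text tells. Its arguments: {"type":"object","properties":{"motion":{"type":"array","items":{"type":"array"}},"gripper":{"type":"number"},"squeeze":{"type":"number"}},"required":["motion"]}

```bash
ls; mkdir -p pics; cat > h.py <<'E'
import numpy as np, cv2
from scipy.spatial.transform import Rotation as Rn
from workcell import bot, cams
def snap(n,f):
    p,d=cams.read_camera(n); cv2.imwrite('pics/'+f,cv2.cvtColor(p,cv2.COLOR_RGB2BGR)); return p,d
def c2w(n,x,st=None):
    c=cams.calibration(n); x=np.array(x)
    if n=='wrist':
        st=st or bot.read_state(); T=c['tool_from_camera']; x=x@T[:3,:3].T+T[:3,3]
        return Rn.from_rotvec(st['tcp_rot']).apply(x)+np.array(st['tool_pos'])
    return (x-c['t'])@c['R']
def px2w(n,d,u,v,st=None):
    K=cams.calibration(n)['mtx']; z=d[v,u]
    return c2w(n,[(u-K[0,2])*z/K[0,0],(v-K[1,2])*z/K[1,1],z],st)
E
python3 - <<'E'
from h import *
np.set_printoptions(precision=4,suppress=True)
st=bot.read_state(); print(st)
snap('scene','s0.png');p,d=snap('top','t0.png')
for n in ['spanner_open','spanner_hook','spanner_pin','drift','hung_a_eye','axis','hook0','hook1','hook2','hook3','hook4','hook5','tray','oil','wax','bowl']:
    for cam in ['top','scene']:
        r=cams.mark_of(cam,n)
        print(n,cam,[(round(a['conf'],2),c2w(cam,a['xyz'])) for a in r[:4]])
for c in ['top','scene','wrist']: print(cams.calibration(c))
E
```

```text
pics
{'time': 0.0, 'q': array([-1.2239,  0.2648,  1.6054, -0.    ,  1.2737, -0.0369]), 'joint_vel': array([-0.0004, -0.0003,  0.0001, -0.0017,  0.0006, -0.0012]), 'joint_torque': array([ -0.0005, -51.5109, -36.7312,  -0.0001,   0.0131,  -0.    ]), 'tool_pos': array([ 0.2525, -0.6252,  0.2299]), 'tcp_rot': array([-1.3653,  0.9234, -0.9203]), 'wrist_force': array([ 0.6023,  1.0594, -0.5189]), 'torque': array([0.0239, 0.007 , 0.014 ]), 'width': 0.9983697033457924}
spanner_open top []
spanner_open scene [(0.32, array([ 0.6892, -0.2605,  0.2234]))]
spanner_hook top [(0.53, array([0.5701, 0.3254, 0.0136]))]
spanner_hook scene [(0.63, array([0.57  , 0.3235, 0.0108]))]
spanner_pin top [(0.61, array([0.2348, 0.3117, 0.0096])), (0.55, array([0.571 , 0.2316, 0.0135]))]
spanner_pin scene [(0.67, array([0.2412, 0.3098, 0.0126])), (0.55, array([0.5659, 0.2305, 0.0155]))]
drift top [(0.57, array([0.5471, 0.4093, 0.0178]))]
drift scene [(0.6, array([0.5464, 0.4121, 0.0175])), (0.5, array([0.4867, 0.2663, 0.0024])), (0.16, array([ 0.69  , -0.2598,  0.2238]))]
hung_a_eye top [(0.59, array([ 0.5198, -0
[... 3270 characters left out ...]
-0.1272],
       [ 0.1275,  0.0127, -0.9918]]), 't': array([-0.0124,  0.5126,  1.5252])}
{'mtx': array([[420.0623,   0.    , 319.1651],
       [  0.    , 420.0623, 195.3934],
       [  0.    ,   0.    ,   1.    ]]), 'R': array([[-0.86  ,  0.5101,  0.0174],
       [ 0.3833,  0.6681, -0.6377],
       [-0.3369, -0.5418, -0.7701]]), 't': array([ 0.4242, -0.0782,  1.4381])}
{'mtx': array([[350.8235,   0.    , 322.865 ],
       [  0.    , 350.8235, 201.3923],
       [  0.    ,   0.    ,   1.    ]]), 'tool_from_camera': array([[ 1.    ,  0.0008, -0.0007, -0.0005],
       [ 0.0009, -0.2865,  0.9581, -0.1424],
       [ 0.0006, -0.9581, -0.2865,  0.0718],
       [ 0.    ,  0.    ,  0.    ,  1.    ]])}
```

View pics/s0.png

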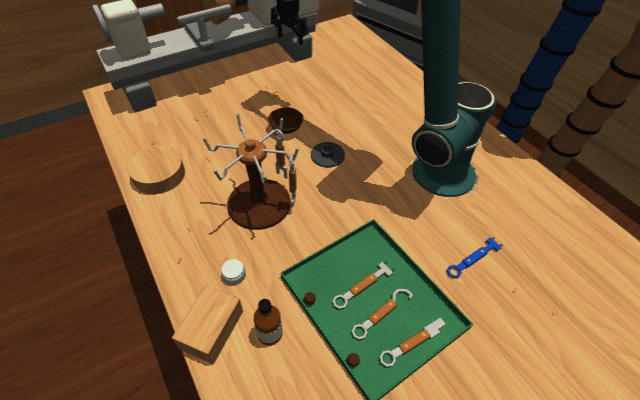

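View pics/t0.png

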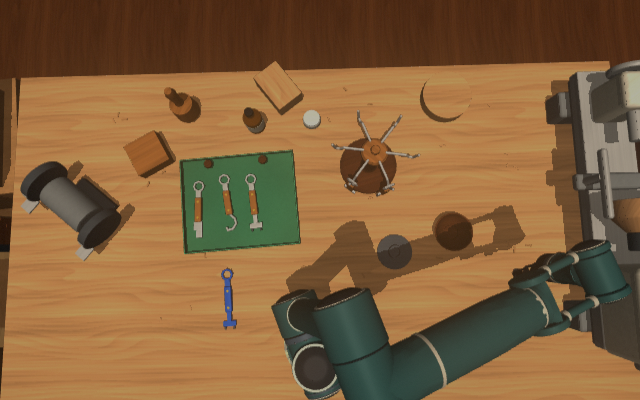

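```bash
cat >> h.py <<'E'
np.set_printoptions(precision=4,suppress=True)
def pose():
    st=bot.read_state(); return np.array(st['tool_pos']),Rn.from_rotvec(st['tcp_rot']),st
def log():
    p,R,st=pose(); open('log.txt','a').write(' '.join('%.5f'%v for v in [*st['q'],*p,*st['tcp_rot']])+'\n')
def Rt(xdir,ydir):
    y=np.array(ydir,float);y/=np.linalg.norm(y);x=np.array(xdir,float);x-=y*(x@y);x/=np.linalg.norm(x)
    return Rn.from_matrix(np.c_[x,y,np.cross(x,y)])
def delta(pt,Rg):
    p,R,st=pose(); print('shift',(np.array(pt)-p)/.4,'turn',(Rg*R.inv()).as_rotvec()/(np.pi/4))
E
python3 - <<'E'
from h import *
log();p,R,st=pose();print(R.as_matrix())
for s in (1,-1): delta([.45,.2,.4],Rt([0,s,0],[0,0,-1]))
P,d=cams.read_camera('top')
for n in ['spanner_hook','spanner_pin','drift']:
    for r in cams.regions_of('top',n):
        m=r['mask'];v,u=np.nonzero(m&(d>0)); 
        w=np.array([px2w('top',d,a,b) for a,b in zip(u,v)]);w=w[(w[:,2]>.004)&(w[:,2]<.04)]
        if len(w)<20: continue
        c=w.mean(0);U,S,V=np.linalg.svd(w[:,:2]-c[:2]);a=V[0]*np.sign(V[0][0]);pr=(w[:,:2]-c[:2])@a
        print(n,r['conf'],len(w),c,np.degrees(np.arctan2(a[1],a[0])),pr.min(),pr.max(),'eyeend',c[:2]+a*pr.max())
E
```

```text
[[ 0.3744  0.      0.9273]
 [-0.9273 -0.      0.3744]
 [ 0.     -1.      0.    ]]
shift [0.4931 2.0647 0.4218] turn [-0.      0.      3.5113]
shift [0.4931 2.0647 0.4218] turn [ 0.      0.     -0.4887]
spanner_hook 0.64 272 [0.4997 0.3075 0.019 ] 8.151711695012557 -0.11138507826091538 0.08948155546336156 eyeend [0.5882 0.3202]
spanner_pin 0.84 317 [0.475  0.2157 0.0192] 8.160744822366937 -0.08186006846933698 0.10655241636960364 eyeend [0.5805 0.2308]
spanner_pin 0.69 351 [0.1426 0.3018 0.0142] 3.227222146478254 -0.0800350959602256 0.09427648242842555 eyeend [0.2367 0.3071]
drift 0.74 377 [0.4558 0.4078 0.0182] 1.0225187716965987 -0.08637572451816188 0.10742581594978949 eyeend [0.5633 0.4098]
```

Request:
play_rows([
  [[0,0.1,0.15],[0,0,-0.05]],
  [[0.1,0.25,0.3],[0,0,-0.1]],
  [[0.2,0.4,0.42],[0,0,-0.2]],
  [[0.25,0.55,0.42],[0,0,-0.3]],
  [[0.3,0.7,0.42],[0,0,-0.4]],
  [[0.35,0.85,0.42],[0,0,-0.489]],
  [[0.38,1.0,0.42],[0,0,-0.489]],
  [[0.38,1.0,0.42],[0,0,-0.489]],
])

```text
time: 2.9
tool_pos: [0.405, -0.2238, 0.3998]
tcp_rot: [-1.209, 1.208, -1.21]
wrist_force: [-1.1, -0.9, 0.4]
width: 1.001
```

```bash
python3 - <<'E'
from h import *
log();p,R,st=pose();print(st['time'],st['q'],p,R.as_matrix())
delta([.47,.2,.4],Rt([0,-1,0],[0,0,-1]))
E
```

```text
2.9 [-0.5589 -0.2057  1.7838  0.0003  1.5623  1.0119] [ 0.405  -0.2238  0.3998] [[-0.      0.0012  1.    ]
 [-1.     -0.0004 -0.    ]
 [ 0.0004 -1.      0.0012]]
shift [0.1625 1.0595 0.0005] turn [0.0005 0.0016 0.0001]
```

Request:
play_rows([
  [[0.03,0.15,0],[0.15,0,0]],
  [[0.06,0.3,0],[0.3,0,0]],
  [[0.08,0.45,0],[0.4,0,0]],
  [[0.1,0.6,0],[0.4,0,0]],
  [[0.1,0.6,0],[0.4,0,0]],
])

```text
time: 3.52
tool_pos: [0.4444, 0.0174, 0.3996]
tcp_rot: [-0.977, 1.338, -0.97]
wrist_force: [0.4, 0.1, 0.1]
width: 1.002
```

```bash
cat > fit.py <<'E'
import numpy as np
from scipy.spatial.transform import Rotation as Rn
from scipy.optimize import least_squares
def fk(q,p,s4=1,s6=-1):
    a1,h,L1,L2,e,lat,Lt=p
    r1=Rn.from_euler('z',q[0]);r2=r1*Rn.from_euler('y',q[1]);r3=r2*Rn.from_euler('y',q[2])
    r5=r3*Rn.from_euler('z',s4*q[3])*Rn.from_euler('y',q[4]);r6=r5*Rn.from_euler('z',s6*q[5]+0)
    pos=r1.apply([a1,lat,h])+r2.apply([0,0,L1])+r3.apply([e,0,L2])+r5.apply([0,0,Lt])
    return pos,r6
E
python3 - <<'E'
from h import *
log();p,R,st=pose();print(st['time'],st['q'],p)
from fit import *
D=np.loadtxt('log.txt')
for s4 in(1,-1):
    for d in D:
        _,r=fk(d[:6],np.zeros(7),s4); T=Rn.from_rotvec(d[9:12]); print(s4,(r.inv()*T).as_matrix().round(3).tolist())
    f=lambda P:np.concatenate([fk(d[:6],P,s4)[0]-d[6:9] for d in D])
    s=least_squares(f,[0,.3,.4,.4,0,.025,.2]);print(s.x,s.cost,f(s.x))
E
```

```text
3.525 [-0.2552 -0.2219  1.8273  0.3045  1.6171  1.3114] [0.4444 0.0174 0.3996]
1 [[-0.997, -0.0, 0.074], [0.074, -0.0, 0.997], [-0.0, 1.0, 0.0]]
1 [[0.438, -0.0, -0.899], [-0.899, -0.0, -0.438], [-0.0, 1.0, -0.0]]
1 [[0.868, -0.0, -0.496], [-0.496, 0.0, -0.868], [0.0, 1.0, -0.0]]
[0.     0.2519 0.5121 0.5662 0.0016 0.0249 0.3477] 9.053105588523504e-12 [ 0.  0. -0. -0. -0. -0. -0. -0.  0.]
-1 [[-0.997, -0.0, 0.074], [0.074, 0.0, 0.997], [-0.0, 1.0, -0.0]]
-1 [[0.438, -0.001, -0.899], [-0.899, 0.0, -0.438], [0.001, 1.0, -0.0]]
-1 [[0.687, -0.55, -0.474], [-0.474, 0.155, -0.867], [0.55, 0.821, -0.155]]
[-0.0462  0.0909  1.331   0.7871  1.2947  0.0271 -0.326 ] 0.0004511978704578021 [ 0.002   0.0007  0.0021 -0.0013  0.0034  0.0196  0.0017 -0.0049 -0.0217]
```

```bash
cat > fit.py <<'E'
import numpy as np
from scipy.spatial.transform import Rotation as Rn
from scipy.optimize import least_squares
TL=Rn.from_matrix([[-1,0,0],[0,0,1],[0,1,0]])
def fk(q,p,s4=1,s6=1):
    a1,h,L1,L2,e,lat,Lt=p
    r1=Rn.from_euler('z',q[0]);r2=r1*Rn.from_euler('y',q[1]);r3=r2*Rn.from_euler('y',q[2])
    r5=r3*Rn.from_euler('z',s4*q[3])*Rn.from_euler('y',q[4]);r6=r5*Rn.from_euler('z',s6*q[5]+0)
    pos=r1.apply([a1,lat,h])+r2.apply([0,0,L1])+r3.apply([e,0,L2])+r5.apply([0,0,Lt])
    return pos,r6*TL
lo=np.array([-2.63,-.94,.31,-1.31,0,-2.55]);hi=np.array([2.63,2.18,2.57,4.45,2.66,2.55])
def params():
    D=np.loadtxt('log.txt')
    f=lambda P:np.concatenate([np.concatenate([(fk(d[:6],P)[0]-d[6:9]) for d in D]),1e-4*(P-[0,.25,.51,.566,0,.025,.348])])
    return least_squares(f,[0,.3,.4,.4,0,.025,.2]).x
def ik(pos,R,P,seeds):
    best=None
    for s in seeds:
        f=lambda q:np.concatenate([(fk(q,P)[0]-pos)*5,(fk(q,P)[1]*R.inv()).as_rotvec()])
        r=least_squares(f,np.clip(s,lo+.01,hi-.01),bounds=(lo,hi))
        if best is None or r.cost<best.cost-1e-9: best=r
        if best.cost<1e-8: break
    return best.x,best.cost
E
python3 - <<'E'
from h import *
from fit import *
D=np.loadtxt('log.txt');P=params();print(P)
for d in D:
    p,r=fk(d[:6],P);print(p-d[6:9],(r*Rn.from_rotvec(d[9:12]).inv()).magnitude())
rng=np.random.default_rng(0)
seeds=[D[2,:6]]+[rng.uniform(lo,hi) for _ in range(12)]
ax=np.array([.605,-.19,0])
for al in range(140,330,20):
    a=np.radians(al);rad=np.array([np.cos(a),np.sin(a),0]);tan=np.array([-np.sin(a),np.cos(a),0])
    for nm,th,re,ze in [('tilt',40,.135,.262),('vert',0,.112,.214)]:
        t=np.radians(th)
        tx=-np.sin(t)*rad+np.cos(t)*np.array([0,0,1]); ap=-np.cos(t)*rad-np.sin(t)*np.array([0,0,1])
        eye=ax+rad*re+[0,0,ze]; g=eye-.083*tx; tcp=g+.019*ap
        R=Rt(np.cross(ap,tx),ap)   # z=x×y = tx
        q,c=ik(tcp,R,P,seeds);print(al,nm,q,'%.1e'%c,'%.2f'%min((q-lo).min(),(hi-q).min()))
E
```

```text
[0.     0.2519 0.5121 0.5662 0.0016 0.0249 0.3477]
[ 0.  0. -0.] 1.2236805338865746e-05
[-0. -0. -0.] 1.1853377126876866e-05
[-0. -0.  0.] 4.626423278863264e-06
140 tilt [ 0.3885 -0.2462  2.5445 -1.31    0.9086 -2.55  ] 1.9e-02 0.00
140 vert [ 0.2478  0.5193  2.57    4.0883  1.5403 -1.6132] 3.0e-08 0.00
160 tilt [-0.3063 -0.5859  2.57   -0.1087  0.4105  1.7027] 1.0e-02 0.00
160 vert [-0.2402  0.8648  2.57    3.3155  2.0601 -1.515 ] 3.1e-02 0.00
180 tilt [-0.9532 -0.4496  2.57    1.0736  0.7889 -0.0984] 3.8e-04 0.00
180 vert [-0.9955  0.58    2.57    2.0877  1.6119 -1.5792] 3.4e-03 0.00
200 tilt [-1.1226 -0.1059  2.3435  1.0296  1.096  -0.4966] 1.1e-28 0.23
200 vert [-1.124   0.5625  2.3688  1.6664  1.5504 -1.3615] 1.2e-30 0.20
220 tilt [-1.1013  0.1853  2.0391  0.8807  1.3151 -0.6447] 1.1e-29 0.53
220 vert [-1.1023  0.6755  2.0589  1.3593  1.6611 -1.1732] 2.5e-19 0.51
240 tilt [-1.014   0.4292  1.7136  0.7429  1.5261 -0.7341] 5.0e-26 0.86
240 vert [-1.0147  0.8186  1.731   1.1531  1.837  -1.0356] 2.9e-27 0.82
260 tilt [-0.8981  0.6481  1.378   0.6223  1.7444 -0.8184] 4.3e-25 0.92
260 vert [-0.8986  0.9766  1.3951  1.0052  2.05   -0.9426] 1.4e-29 0.61
280 tilt [-0.768   0.8538  1.0354  0.5103  1.9686 -0.9204] 9.9e-20 0.69
280 vert [-0.7683  1.1431  1.0543  0.8914  2.2857 -0.889 ] 1.4e-24 0.37
300 tilt [-0.6303  1.0534  0.684   0.3921  2.1946 -1.0565] 5.7e-26 0.37
300 vert [-0.6306  1.3162  0.7089  0.7896  2.5352 -0.8788] 1.3e-19 0.12
320 tilt [-0.4889  1.2575  0.31    0.2437  2.4198 -1.2505] 1.5e-06 0.00
320 vert [-0.5066  1.3888  0.5219  0.5664  2.66   -1.041 ] 6.2e-03 0.00
```

Request:
play_rows([
  [[0.02,0.15,0],[-0.15,0,0]],
  [[0.03,0.3,0],[-0.3,0,0]],
  [[0.04,0.45,-0.05],[-0.4,0,0]],
  [[0.05,0.6,-0.1],[-0.4,0,0]],
  [[0.05,0.7,-0.15],[-0.4,0,0]],
  [[0.05,0.7,-0.15],[-0.4,0,0]],
])

```text
time: 4.28
tool_pos: [0.4639, 0.2952, 0.3365]
tcp_rot: [-1.216, 1.209, -1.207]
wrist_force: [-1.3, -0.6, -0.9]
width: 1.002
```

```bash
cat > tools.py <<'E'
from h import *
def find(n,cam='wrist',f=None):
    p,R,st=pose(); P,d=snap(cam,f or 'tmp.png')
    eyes=[(round(a['conf'],2),c2w(cam,a['xyz'],st)) for a in cams.mark_of(cam,n)]
    out=[]
    for r in cams.regions_of(cam,n):
        v,u=np.nonzero(r['mask']&(d>0)); K=cams.calibration(cam)['mtx'];z=d[v,u]
        w=c2w(cam,np.c_[(u-K[0,2])*z/K[0,0],(v-K[1,2])*z/K[1,1],z],st)
        # grip = brown pixels (wood): r>g*1.3
        c=P[v,u].astype(float); g=(c[:,0]>1.5*c[:,2])&(c[:,0]>c[:,1]*1.25)&(w[:,2]>.012)&(w[:,2]<.035)
        if g.sum()<15: continue
        m=w[g][:,:2];rc=cv2.minAreaRect((m*1000).astype(np.float32))
        ct=np.median(m,0);V=np.linalg.svd(m-m.mean(0))[2][0];V=V*np.sign(V[0])
        out.append((round(r['conf'],2),g.sum(),'rect',np.array(rc[0])/1000,rc[1],rc[2],'axis deg',np.degrees(np.arctan2(V[1],V[0])),'ztop',np.median(w[g][:,2])))
    print(n,cam,'eyes',eyes,'\n   grips',out)
E
python3 - <<'E'
from tools import *
log();p,R,st=pose();print(st['time'],st['q'],p)
for n in ['spanner_pin','spanner_hook','drift']: find(n,'wrist','w1.png');find(n,'top')
E
```

```text
4.275 [ 0.5215 -0.0188  1.728  -0.0001  1.4372  2.0893] [0.4639 0.2952 0.3365]
spanner_pin wrist eyes [(0.8, array([0.5614, 0.2276, 0.0126])), (0.74, array([0.2366, 0.3074, 0.0088]))] 
   grips [(0.93, np.int64(798), 'rect', array([0.4824, 0.2174]), (81.52835845947266, 22.22905921936035), 7.86043119430542, 'axis deg', np.float64(9.362079135919087), 'ztop', np.float64(0.021599593895070268))]
spanner_pin top eyes [(0.73, array([0.5683, 0.2311, 0.0119])), (0.26, array([ 0.3677, -0.4686, -0.0004]))] 
   grips []
spanner_hook wrist eyes [(0.67, array([0.562 , 0.3178, 0.0071]))] 
   grips [(0.59, np.int64(1002), 'rect', array([0.4833, 0.3067]), (83.38056945800781, 21.966915130615234), 8.973870277404785, 'axis deg', np.float64(8.853951997495574), 'ztop', np.float64(0.021645612753405707))]
spanner_hook top eyes [(0.49, array([0.572 , 0.3244, 0.0126])), (0.27, array([ 0.6223, -0.0802,  0.2233]))] 
   grips [(0.74, np.int64(120), 'rect', array([0.4812, 0.3056]), (76.22811889648438, 23.651132583618164), 8.980631828308105, 'axis deg', np.float64(4.7125509243764006), 'ztop', np.float64(0.020135961334072083))]
drift wrist eyes [(0.84, array([0.5463, 0.4095, 0.0142]))] 
   grips [(0.74, np.int64(1035), 'rect', array([0.4609, 0.4094]), (22.1857967376709, 81.34564208984375), 89.6377944946289, 'axis deg', np.float64(-0.24457120609793997), 'ztop', np.float64(0.021690423574284412))]
drift top eyes [(0.66, array([0.7639, 0.2081, 0.0042])), (0.5, array([ 0.6251, -0.0804,  0.2236]))] 
   grips [(0.54, np.int64(73), 'rect', array([0.4422, 0.4077]), (21.475618362426758, 41.40133285522461), 89.45341491699219, 'axis deg', np.float64(9.720768388917067), 'ztop', np.float64(0.02059103553093)), (0.34, np.int64(46), 'rect', array([0.5409, 0.2593]), (212.2544403076172, 213.8029327392578), 11.468221664428711, 'axis deg', np.float64(-6.264218247046114), 'ztop', np.float64(0.021359008109335213))]
```

View pics/w1.png

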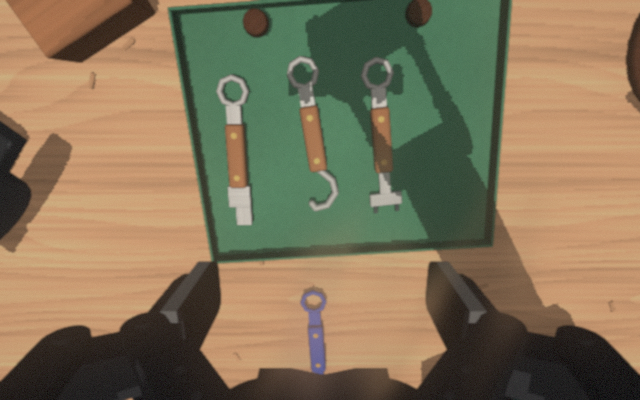

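```bash
cat >> h.py <<'E'
def Rpick(deg): 
    a=np.array([np.cos(np.radians(deg)),np.sin(np.radians(deg)),0]); y=np.array([0,0,-1.]); return Rt(np.cross(y,a),y)
def Rhang(al,th):
    a=np.radians(al);t=np.radians(th);rad=np.array([np.cos(a),np.sin(a),0]);up=np.array([0,0,1.])
    tx=-np.sin(t)*rad+np.cos(t)*up; ap=-np.cos(t)*rad-np.sin(t)*up
    return Rt(np.cross(ap,tx),ap),tx,ap,rad
E
python3 -c "
from h import *
delta([.482,.217,.11],Rpick(8))"
```

```text
shift [ 0.0432 -0.1929 -0.573 ] turn [ 0.0001 -0.0001  0.1779]
```

Request:
play_rows([
  [[0.01,-0.05,-0.14],[0,0,0.05]],
  [[0.02,-0.1,-0.28],[0,0,0.1]],
  [[0.035,-0.15,-0.42],[0,0,0.15]],
  [[0.043,-0.19,-0.57],[0,0,0.178]],
  [[0.043,-0.193,-0.573],[0,0,0.178]],
  [[0.043,-0.193,-0.573],[0,0,0.178]],
], gripper=0.3)

```text
time: 5.92
tool_pos: [0.4831, 0.2177, 0.1117]
tcp_rot: [-1.27, 1.105, -1.106]
wrist_force: [-0.4, 0.2, 0.5]
width: 0.698
```

```bash
python3 - <<'E'
from tools import *
log()
find('spanner_pin','wrist','w2.png')
delta([.482,.217,.007],Rpick(8))
E
```

```text
spanner_pin wrist eyes [] 
   grips [(0.84, np.int64(3434), 'rect', array([0.4822, 0.2166]), (82.96294403076172, 22.248695373535156), 7.173056602478027, 'axis deg', np.float64(6.271409756522279), 'ztop', np.float64(0.02163754436354219))]
shift [-0.0061 -0.0038 -0.2662] turn [-0.003   0.0071 -0.0005]
```

View pics/w2.png

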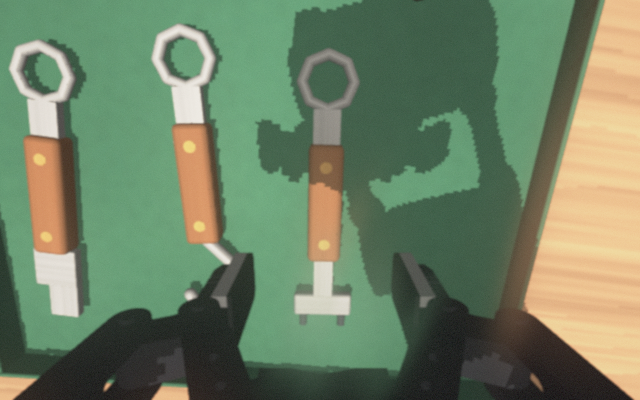

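Request:
play_rows([
  [[-0.003,-0.003,-0.1],[0,0,-0.01]],
  [[-0.003,-0.003,-0.2],[0,0,-0.01]],
  [[-0.003,-0.003,-0.25],[0,0,-0.01]],
  [[-0.003,-0.003,-0.263],[0,0,-0.01]],
  [[-0.003,-0.003,-0.263],[0,0,-0.01]],
])

```text
time: 6.7
tool_pos: [0.4821, 0.2166, 0.0064]
tcp_rot: [-1.266, 1.11, -1.112]
wrist_force: [0.8, -0.4, 0.6]
width: 0.699
```

Request:
play_rows([
  [[0,0,0],[0,0,0]],
  [[0,0,0],[0,0,0]],
  [[0,0,0],[0,0,0]],
  [[0,0,0],[0,0,0]],
  [[0,0,0],[0,0,0]],
  [[0,0,0],[0,0,0]],
], gripper=1, squeeze=80)

```text
time: 7.45
tool_pos: [0.482, 0.2163, 0.0065]
tcp_rot: [-1.266, 1.111, -1.112]
wrist_force: [-1.3, -0.5, 6.4]
width: 0.26
```

```bash
python3 - <<'E'
from h import *
log();p,R,st=pose();print(st['width'],p,st['wrist_force'])
E
```

```text
0.26021117526906395 [0.482  0.2163 0.0065] [-1.3038 -0.4641  6.3882]
```

```bash
cat > plan.py <<'E'
from h import *
from fit import *
from scipy.spatial.transform import Slerp
AX=np.array([.605,-.190,0])
def hang(al,th,r,z,off=.006,gx=.083):
    R,tx,ap,rad=Rhang(al,th); return AX+rad*r+[0,0,z]-gx*tx+off*ap,R
def plan(wps,step=.055,ang=9.5,start=None):
    """wps list of (pos,R); prints rows by calls of <=10, checks IK"""
    P=params();p,R,st=pose() ; q=np.array(st['q'])
    if start: p,R=start
    rows=[]
    c=(p,R)
    for (g,G) in wps:
        n=int(np.ceil(max(np.linalg.norm(g-c[0])/step,np.degrees((G*c[1].inv()).magnitude())/ang,1)))
        S=Slerp([0,1],Rn.concatenate([c[1],G]))
        for i in range(1,n+1): rows.append((c[0]+(g-c[0])*i/n,S(i/n)))
        c=(g,G)
    b=(p,R)
    for k,(g,G) in enumerate(rows):
        if k%10==0:
            if k: b=rows[k-1]
            print('--call')
        qn,cost=ik(g,G,P,[q]); dq=np.abs(qn-q)/.125/np.array([2.57,2.57,3.14,3.14,3.14,3.14]); q=qn
        print([[round(float(x),3) for x in (g-b[0])/.4],[round(float(x),3) for x in (G*b[1].inv()).as_rotvec()/(np.pi/4)]],'  #',g.round(3), '' if cost<1e-7 else 'IKFAIL %.1e'%cost,'spd%.2f'%dq.max(),'mrg%.2f'%min((q-lo).min(),(hi-q).min()))
    print('q end',q)
E
python3 - <<'E'
from plan import *
H=hang(262,40,.16,.31)
Rp=Rpick(8)
plan([(np.array([.47,.2,.40]),Rp),(np.array([.45,-.15,.45]),Rp),(np.array([.47,-.45,.42]),Slerp([0,1],Rn.concatenate([Rp,H[1]]))(.6)),H])
print(H[0])
E
```

```text
--call
[[-0.004, -0.005, 0.123], [-0.0, 0.0, 0.001]]   # [0.481 0.214 0.056]  spd0.25 mrg0.49
[[-0.008, -0.01, 0.246], [-0.0, 0.001, 0.003]]   # [0.479 0.212 0.105]  spd0.25 mrg0.52
[[-0.011, -0.015, 0.369], [-0.001, 0.001, 0.004]]   # [0.478 0.21  0.154]  spd0.25 mrg0.56
[[-0.015, -0.02, 0.492], [-0.001, 0.002, 0.005]]   # [0.476 0.208 0.203]  spd0.24 mrg0.60
[[-0.019, -0.025, 0.615], [-0.001, 0.002, 0.007]]   # [0.475 0.206 0.252]  spd0.24 mrg0.66
[[-0.023, -0.031, 0.738], [-0.001, 0.002, 0.008]]   # [0.473 0.204 0.302]  spd0.23 mrg0.72
[[-0.026, -0.036, 0.861], [-0.001, 0.003, 0.009]]   # [0.472 0.202 0.351]  spd0.23 mrg0.76
[[-0.03, -0.041, 0.984], [-0.002, 0.003, 0.01]]   # [0.47 0.2  0.4 ]  spd0.23 mrg0.77
[[-0.037, -0.166, 1.002], [-0.002, 0.003, 0.01]]   # [0.467 0.15  0.407]  spd0.29 mrg0.79
[[-0.044, -0.291, 1.019], [-0.002, 0.003, 0.01]]   # [0.464 0.1   0.414]  spd0.31 mrg0.76
--call
[[-0.007, -0.125, 0.018], [0.0, 0.0, 0.0]]   # [0.461 0.05  0.421]  spd0.33 mrg0.74
[[-0.014, -0.25, 0.036], [0.0, 0.0, 0.0]]   # [0.459 0.    0.429]  spd0.34 mrg0.73
[[-0.021, -0.375, 0.054]
[... 545 characters left out ...]
0.336, 0.613]]   # [ 0.463 -0.35   0.43 ]  spd0.55 mrg0.97
[[0.006, -1.25, 0.027], [0.42, -0.42, 0.766]]   # [ 0.467 -0.4    0.425]  spd0.48 mrg0.90
--call
[[0.008, -0.125, -0.013], [0.084, -0.084, 0.153]]   # [ 0.47 -0.45  0.42]  spd0.41 mrg0.81
[[0.075, -0.092, -0.123], [0.168, -0.168, 0.307]]   # [ 0.496 -0.437  0.376]  spd0.32 mrg0.82
[[0.141, -0.058, -0.234], [0.252, -0.252, 0.46]]   # [ 0.523 -0.423  0.331]  spd0.32 mrg0.82
[[0.207, -0.025, -0.345], [0.336, -0.336, 0.613]]   # [ 0.549 -0.41   0.287]  spd0.32 mrg0.81
[[0.273, 0.008, -0.456], [0.42, -0.42, 0.766]]   # [ 0.576 -0.397  0.243]  spd0.32 mrg0.79
q end [-0.9157  0.6695  1.2359  0.6093  1.8711 -0.7874]
[ 0.5759 -0.3967  0.2426]
```

Request:
play_rows([
  [[0,0,0.06],[0,0,0]],
  [[0,0,0.15],[0,0,0]],
  [[-0.01,-0.01,0.27],[0,0,0]],
  [[-0.015,-0.02,0.4],[0,0,0]],
  [[-0.02,-0.025,0.53],[0,0,0]],
  [[-0.023,-0.03,0.66],[0,0,0]],
  [[-0.026,-0.035,0.79],[0,0,0]],
  [[-0.03,-0.05,0.92],[0,0,0]],
  [[-0.035,-0.15,1.0],[0,0,0]],
  [[-0.04,-0.27,1.0],[0,0,0]],
])

```text
time: 8.7
tool_pos: [0.4658, 0.1074, 0.4089]
tcp_rot: [-1.264, 1.105, -1.113]
wrist_force: [1.4, -0.4, -2.5]
width: 0.26
```

Request:
play_rows([
  [[-0.007,-0.125,0.02],[0,0,0]],
  [[-0.014,-0.25,0.04],[0,0,0]],
  [[-0.02,-0.375,0.06],[0,0,0]],
  [[-0.029,-0.5,0.08],[0,0,0]],
  [[-0.036,-0.625,0.1],[0,0,0]],
  [[-0.03,-0.72,0.1],[0.084,-0.084,0.153]],
  [[-0.02,-0.82,0.09],[0.168,-0.168,0.307]],
  [[-0.01,-0.92,0.08],[0.252,-0.252,0.46]],
  [[0,-1.0,0.07],[0.336,-0.336,0.613]],
  [[0,-1.0,0.06],[0.42,-0.42,0.766]],
])

```text
time: 9.95
tool_pos: [0.464, -0.2947, 0.4279]
tcp_rot: [-1.009, 0.571, -0.617]
wrist_force: [-0.8, 0.8, -1.3]
width: 0.26
```

```bash
python3 - <<'E'
from plan import *
log();p,R,st=pose();print(st['time'],st['width'],p,st['q']);print(params())
H=hang(262,40,.16,.31)
plan([(np.array([.47,-.45,.42]),Slerp([0,1],Rn.concatenate([R,H[1]]))(.3)),H])
snap('scene','s1.png')
E
```

```text
9.95 0.2595937549307129 [ 0.464  -0.2947  0.4279] [-0.8759  0.0345  1.5768  0.4275  1.7069 -0.0292]
[0.     0.2518 0.512  0.5662 0.0014 0.0249 0.3477]
--call
[[0.005, -0.129, -0.007], [0.042, -0.043, 0.077]]   # [ 0.466 -0.346  0.425]  spd0.31 mrg0.90
[[0.01, -0.259, -0.013], [0.083, -0.085, 0.155]]   # [ 0.468 -0.398  0.423]  spd0.33 mrg0.84
[[0.015, -0.388, -0.02], [0.125, -0.128, 0.232]]   # [ 0.47 -0.45  0.42]  spd0.36 mrg0.77
[[0.081, -0.355, -0.131], [0.197, -0.202, 0.368]]   # [ 0.496 -0.437  0.376]  spd0.28 mrg0.79
[[0.147, -0.322, -0.241], [0.27, -0.276, 0.503]]   # [ 0.523 -0.423  0.331]  spd0.29 mrg0.80
[[0.214, -0.288, -0.352], [0.342, -0.351, 0.638]]   # [ 0.549 -0.41   0.287]  spd0.28 mrg0.80
[[0.28, -0.255, -0.463], [0.415, -0.425, 0.774]]   # [ 0.576 -0.397  0.243]  spd0.29 mrg0.79
q end [-0.9157  0.6694  1.2359  0.6093  1.8711 -0.7874]
```

View pics/s1.png

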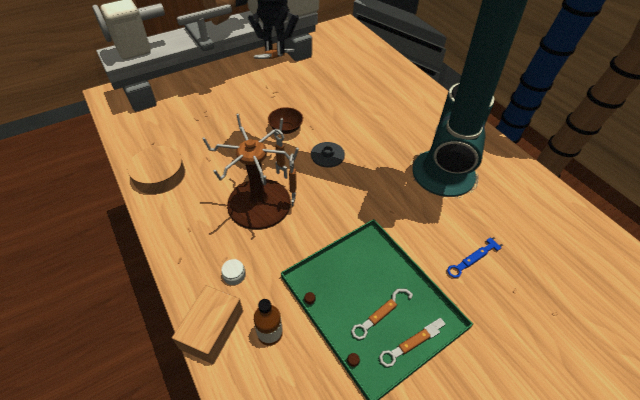

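Request:
play_rows([
  [[0.005,-0.129,-0.007],[0.042,-0.043,0.077]],
  [[0.01,-0.259,-0.013],[0.083,-0.085,0.155]],
  [[0.015,-0.388,-0.02],[0.125,-0.128,0.232]],
  [[0.081,-0.355,-0.131],[0.197,-0.202,0.368]],
  [[0.147,-0.322,-0.241],[0.27,-0.276,0.503]],
  [[0.214,-0.288,-0.352],[0.342,-0.351,0.638]],
  [[0.28,-0.255,-0.44],[0.415,-0.425,0.774]],
  [[0.28,-0.255,-0.463],[0.415,-0.425,0.774]],
  [[0.28,-0.255,-0.463],[0.415,-0.425,0.774]],
])

```text
time: 11.12
tool_pos: [0.5766, -0.3938, 0.2429]
tcp_rot: [-0.699, 0.052, -0.134]
wrist_force: [0.6, -0.8, -1.0]
width: 0.256
```

```bash
python3 - <<'E'
from plan import *
log();p,R,st=pose();print(st['time'],st['width'],p,st['q'])
H=hang(262,40,.16,.31);delta(*H)
snap('wrist','w3.png');
for l in ['hook0','axis','spanner_pin']: print(l,[(round(a['conf'],2),c2w('wrist',a['xyz'],st)) for a in cams.mark_of('wrist',l)])
snap('scene','s2.png')
for l in ['hook0','axis','spanner_pin']: print(l,[(round(a['conf'],2),c2w('scene',a['xyz'],st)) for a in cams.mark_of('scene',l)])
print('pred eye',R.apply([0,-.006,.083])+p)
E
```

```text
11.125 0.2559205951153145 [ 0.5766 -0.3938  0.2429] [-0.9122  0.665   1.2412  0.6086  1.8678 -0.7828]
shift [-0.0015 -0.0074 -0.001 ] turn [ 0.0023 -0.0043  0.0013]
hook0 [(0.95, array([ 0.5107, -0.12  ,  0.224 ])), (0.91, array([ 0.6909, -0.2556,  0.2219])), (0.77, array([ 0.4983, -0.235 ,  0.2213])), (0.75, array([ 0.7098, -0.1521,  0.2267]))]
axis [(0.95, array([ 0.6034, -0.1902,  0.2248]))]
spanner_pin [(0.69, array([0.238 , 0.309 , 0.0112]))]
hook0 [(0.89, array([ 0.5171, -0.122 ,  0.2274])), (0.84, array([ 0.7078, -0.1446,  0.2236])), (0.82, array([ 0.6906, -0.2621,  0.2239])), (0.8, array([ 0.5895, -0.2988,  0.2216])), (0.7, array([ 0.6203, -0.0772,  0.2251])), (0.65, array([ 0.4968, -0.231 ,  0.2236]))]
axis [(0.24, array([0.7743, 0.011 , 0.0002]))]
spanner_pin [(0.64, array([0.2377, 0.3115, 0.0102])), (0.46, array([ 0.5839, -0.3419,  0.3149]))]
pred eye [ 0.5836 -0.3454  0.3103]
```

View pics/w3.png

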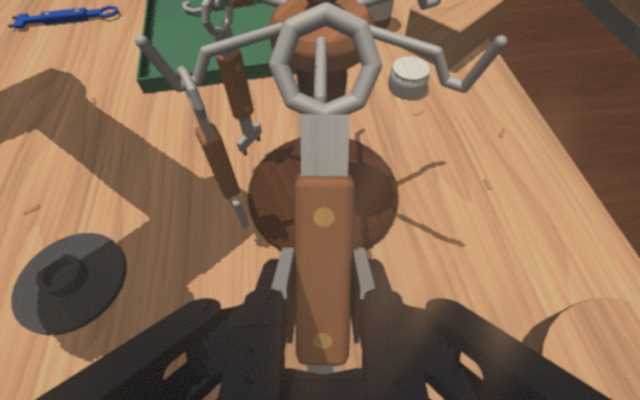

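View pics/s2.png

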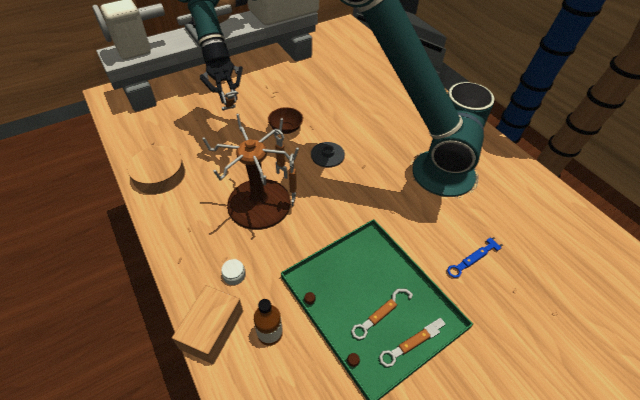

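```bash
python3 - <<'E'
from plan import *
p,d=cams.read_camera('top')
K=cams.calibration('top')['mtx'];v,u=np.mgrid[0:400:2,530:640:2];v=v.ravel();u=u.ravel();z=d[v,u];k=z>0
w=c2w('top',np.c_[(u-K[0,2])*z/K[0,0],(v-K[1,2])*z/K[1,1],z][k])
for x0 in np.arange(.2,.9,.1):
    m=(w[:,0]>x0)&(w[:,0]<x0+.1)&(w[:,2]>.05)&(w[:,2]<.35)
    if m.any(): print(x0,w[m][:,1].max(),w[m][:,2].max())
# threading
w=[hang(262,40,r,z) for r,z in [(.134,.288),(.129,.268),(.125,.25),(.123,.232)]]
plan(w,step=.02)
E
```

```text
0.2 -0.8407679154411659 0.3493852041647652
0.30000000000000004 -0.8190157133517513 0.349835419594417
0.4000000000000001 -0.7990504672096514 0.3492489106977706
0.5000000000000001 -0.7982301702630906 0.32511408215514076
0.6000000000000001 -0.8460831123082068 0.34996149278488037
0.7000000000000002 -0.8250719255374769 0.3496833789239083
0.8000000000000003 -0.8276963139451806 0.34871519506079135
--call
[[0.004, 0.03, -0.031], [0.002, 0.0, 0.001]]   # [ 0.578 -0.383  0.233]  spd0.08 mrg0.82
[[0.008, 0.06, -0.061], [0.005, 0.001, 0.002]]   # [ 0.58  -0.371  0.221]  spd0.08 mrg0.84
[[0.008, 0.066, -0.086], [0.005, 0.001, 0.002]]   # [ 0.58  -0.369  0.211]  spd0.04 mrg0.86
[[0.009, 0.072, -0.111], [0.005, 0.001, 0.002]]   # [ 0.58  -0.366  0.201]  spd0.04 mrg0.87
[[0.011, 0.082, -0.156], [0.005, 0.001, 0.002]]   # [ 0.581 -0.362  0.183]  spd0.06 mrg0.90
[[0.011, 0.087, -0.201], [0.005, 0.001, 0.002]]   # [ 0.581 -0.36   0.165]  spd0.06 mrg0.92
q end [-0.8837  0.686   1.3592  0.6086  1.7395 -0.8448]
```

Request:
play_rows([
  [[0.004,0.03,-0.031],[0.002,0,0.001]],
  [[0.008,0.06,-0.061],[0.005,0,0.002]],
  [[0.008,0.066,-0.086],[0.005,0,0.002]],
  [[0.009,0.072,-0.111],[0.005,0,0.002]],
  [[0.011,0.079,-0.14],[0.005,0,0.002]],
  [[0.011,0.082,-0.156],[0.005,0,0.002]],
  [[0.011,0.082,-0.156],[0.005,0,0.002]],
])

```text
time: 12.45
tool_pos: [0.5809, -0.3613, 0.1804]
tcp_rot: [-0.694, 0.05, -0.133]
wrist_force: [-0.2, 0.1, -2.4]
width: 0.255
```

```bash
python3 - <<'E'
from plan import *
log();p,R,st=pose();print(st['time'],st['width'],p,st['wrist_force'],st['q'])
snap('wrist','w4.png');snap('scene','s3.png')
w=[]
for th in [40,40,30,20,10,0]:
    t=np.radians(th); r,z=(.112+.017*np.sin(t),.2335-.017*np.cos(t))
    if not w: r,z=.124,.234
    w.append(hang(262,th,r,z))
plan(w,step=.02,ang=6)
E
```

```text
12.45 0.25508192949400443 [ 0.5809 -0.3613  0.1804] [-0.2412  0.1144 -2.3755] [-0.8849  0.6753  1.3468  0.6109  1.7621 -0.8313]
--call
[[-0.001, 0.002, -0.037], [-0.002, 0.0, -0.001]]   # [ 0.581 -0.361  0.167]  spd0.05 mrg0.92
[[-0.0, 0.004, -0.071], [-0.002, 0.0, -0.001]]   # [ 0.581 -0.36   0.153]  spd0.04 mrg0.93
[[0.002, 0.023, -0.083], [0.108, -0.015, -0.001]]   # [ 0.582 -0.353  0.148]  spd0.13 mrg0.89
[[0.005, 0.041, -0.094], [0.218, -0.031, -0.001]]   # [ 0.583 -0.345  0.144]  spd0.13 mrg0.84
[[0.008, 0.061, -0.102], [0.328, -0.046, -0.001]]   # [ 0.584 -0.337  0.141]  spd0.12 mrg0.80
[[0.01, 0.081, -0.11], [0.438, -0.062, -0.001]]   # [ 0.585 -0.329  0.137]  spd0.12 mrg0.75
[[0.013, 0.103, -0.115], [0.548, -0.077, -0.001]]   # [ 0.587 -0.321  0.136]  spd0.12 mrg0.70
[[0.016, 0.124, -0.119], [0.658, -0.093, -0.001]]   # [ 0.588 -0.312  0.134]  spd0.12 mrg0.66
[[0.019, 0.145, -0.12], [0.768, -0.108, -0.001]]   # [ 0.589 -0.304  0.134]  spd0.12 mrg0.62
[[0.022, 0.167, -0.12], [0.878, -0.123, -0.001]]   # [ 0.59  -0.295  0.134]  spd0.12 mrg0.57
q end [-0.8974  1.0016  1.337   0.9894  2.088  -0.9257]
```

View pics/w4.png

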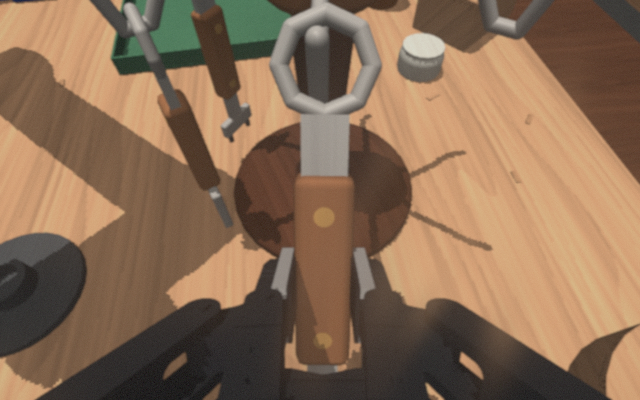

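```bash
python3 - <<'E'
from plan import *
p,R,st=pose()
P,d=cams.read_camera('wrist')
w=lambda u,v: px2w('wrist',d,u,v,st)
for u,v in [(318,33),(318,40),(318,55),(318,70),(318,85),(318,95),(278,65),(372,65),(320,12),(325,106)]:
    x=w(u,v); l=x-AX; print((u,v),x, 'r,z',-(l[:2]@[.139,.990]),l[2])
print('eye',R.apply([0,-.006,.083])+p)
E
```

```text
(318, 33) [ 0.5843 -0.3185  0.2655] r,z 0.13011801533297818 0.2655137992867711
(318, 40) [ 0.5841 -0.32    0.2641] r,z 0.13159314340354128 0.2640561630236138
(318, 55) [ 0.584  -0.3207  0.2593] r,z 0.13234111677479266 0.259252690596556
(318, 70) [ 0.5842 -0.3186  0.252 ] r,z 0.13022499371336554 0.252013195962763
(318, 85) [ 0.5844 -0.3163  0.2439] r,z 0.12794792678159872 0.24390332464405554
(318, 95) [ 0.5845 -0.3152  0.2384] r,z 0.12683894643571442 0.23836224348731877
(278, 65) [ 0.5705 -0.3139  0.2521] r,z 0.12749295753098833 0.25206601426767095
(372, 65) [ 0.6036 -0.318   0.2517] r,z 0.1269027553561294 0.25166364227074006
(320, 12) [ 0.5868 -0.3049  0.2648] r,z 0.11631798415434655 0.2647722750291186
(325, 106) [ 0.5858 -0.3246  0.2408] r,z 0.13587894303544307 0.24084411518336699
eye [ 0.588  -0.3136  0.2491]
```

View pics/s3.png

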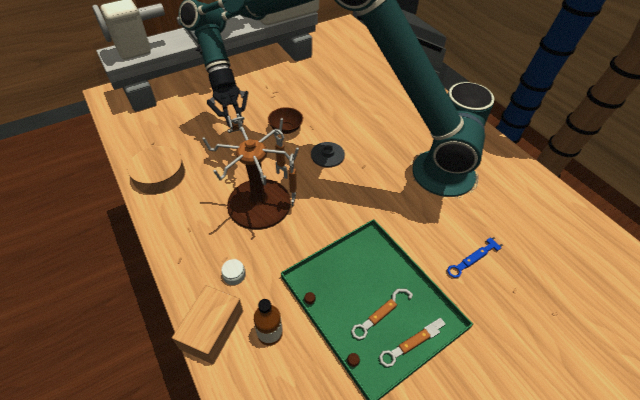

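Request:
play_rows([
  [[-0.003,0.002,-0.037],[0,0,0]],
  [[-0.004,0.004,-0.071],[0,0,0]],
  [[-0.002,0.023,-0.083],[0.108,-0.015,0]],
  [[0,0.041,-0.094],[0.218,-0.031,0]],
  [[0.003,0.061,-0.102],[0.328,-0.046,0]],
  [[0.005,0.081,-0.11],[0.438,-0.062,0]],
  [[0.008,0.103,-0.115],[0.548,-0.077,0]],
  [[0.011,0.124,-0.119],[0.658,-0.093,0]],
  [[0.014,0.145,-0.12],[0.768,-0.108,0]],
  [[0.017,0.167,-0.12],[0.878,-0.123,0]],
])

```text
time: 13.85
tool_pos: [0.5878, -0.2944, 0.1319]
tcp_rot: [0.003, 0.001, -0.139]
wrist_force: [-0.7, -1.1, -2.0]
width: 0.26
```

Request:
play_rows([
  [[0,0,0],[0,0,0]],
  [[0,0,-0.003],[0,0,0]],
])

```text
time: 14.1
tool_pos: [0.588, -0.2949, 0.1315]
tcp_rot: [-0.003, 0.0, -0.139]
wrist_force: [-0.6, 0.1, -1.0]
width: 0.258
```

```bash
python3 - <<'E'
from plan import *
log();p,R,st=pose();print(st['time'],st['width'],p,st['wrist_force'],st['q'])
delta(*hang(262,0,.112,.2145))
snap('wrist','w5.png');snap('scene','s4.png')
E
```

```text
14.1 0.2582608526506847 [ 0.588  -0.2949  0.1315] [-0.6393  0.1277 -0.9834] [-0.8992  1.0013  1.3402  0.9837  2.086  -0.9304]
shift [ 0.0056 -0.0001 -0.0001] turn [ 0.0033 -0.0008 -0.0012]
```

View pics/w5.png

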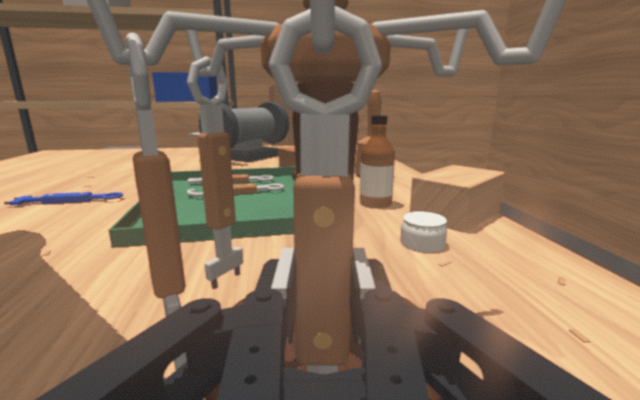

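Request:
play_rows([
  [[0,0,-0.004],[0,0,0]],
  [[0,0,-0.008],[0,0,0]],
  [[0,0,-0.008],[0,0,0]],
])

```text
time: 14.58
tool_pos: [0.5883, -0.295, 0.1312]
tcp_rot: [0.001, -0.003, -0.138]
wrist_force: [0.5, 0.9, 5.6]
width: 0.256
```

Request:
play_rows([
  [[0,0,0],[0,0,0]],
  [[0,0,0],[0,0,0]],
  [[0,0,0],[0,0,0]],
  [[0,0,0],[0,0,0]],
], gripper=0.5)

```text
time: 15.08
tool_pos: [0.5879, -0.2947, 0.1287]
tcp_rot: [0.0, 0.001, -0.139]
wrist_force: [0.4, -0.0, 0.0]
width: 0.496
```

```bash
python3 - <<'E'
from plan import *
p,R,st=pose();print(st['time'],st['width'],p,st['wrist_force'])
snap('wrist','w6.png')
E
```

```text
15.075 0.49639441205106943 [ 0.5879 -0.2947  0.1287] [ 0.3839 -0.0188  0.0163]
```

View pics/w6.png

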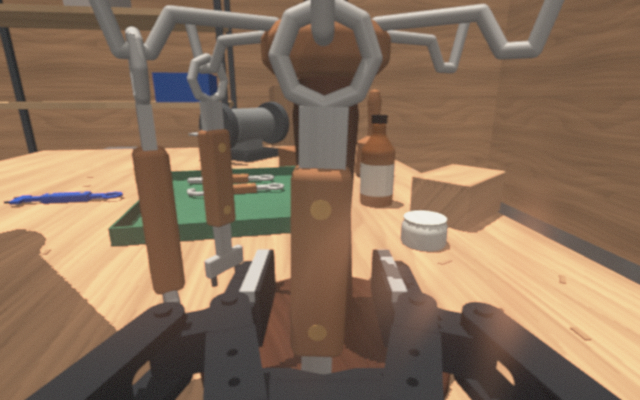

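```bash
python3 - <<'E'
from plan import *
def bar(al,r,z):
    a=np.radians(al);rad=np.array([np.cos(a),np.sin(a),0]);y=np.array([0,0,-1.]);return AX+rad*r+[0,0,z],Rt(np.cross(y,-rad),y)
p,R,st=pose()
ret=p+np.array([-.139,-.99,0])*.13
B=bar(322,.072,.30)
m=bar(262,0,0)[1]
plan([(ret,R),(np.array([.56,-.40,.38]),m),B],step=.05)
E
```

```text
--call
[[-0.015, -0.107, 0.0], [0.0, 0.0, 0.0]]   # [ 0.582 -0.338  0.129]  spd0.23 mrg0.53
[[-0.03, -0.214, 0.0], [0.0, 0.0, 0.0]]   # [ 0.576 -0.38   0.129]  spd0.25 mrg0.48
[[-0.045, -0.322, 0.0], [0.0, 0.0, 0.0]]   # [ 0.57  -0.423  0.129]  spd0.29 mrg0.42
[[-0.048, -0.316, 0.063], [-0.198, 0.028, -0.0]]   # [ 0.569 -0.421  0.154]  spd0.34 mrg0.51
[[-0.05, -0.31, 0.126], [-0.396, 0.055, -0.0]]   # [ 0.568 -0.419  0.179]  spd0.34 mrg0.59
[[-0.053, -0.304, 0.189], [-0.594, 0.083, -0.0]]   # [ 0.567 -0.416  0.204]  spd0.33 mrg0.66
[[-0.055, -0.298, 0.251], [-0.792, 0.111, -0.0]]   # [ 0.566 -0.414  0.229]  spd0.32 mrg0.74
[[-0.057, -0.293, 0.314], [-0.99, 0.138, -0.0]]   # [ 0.565 -0.412  0.254]  spd0.31 mrg0.81
[[-0.06, -0.287, 0.377], [-1.189, 0.166, -0.0]]   # [ 0.564 -0.409  0.279]  spd0.29 mrg0.89
[[-0.062, -0.281, 0.44], [-1.387, 0.194, -0.0]]   # [ 0.563 -0.407  0.305]  spd0.27 mrg0.95
--call
[[-0.002, 0.006, 0.063], [-0.198, 0.028, -0.0]]   # [ 0.562 -0.405  0.33 ]  spd0.28 mrg1.01
[[-0.005, 0.012, 0.126], [-0.396, 0.055, -0.0]]   # [ 0.561 -0.402  0.355]  spd0.30 mrg1.03
[[-0.007, 0.018, 0.189], [-0.594, 0.083, -0.0]]   # [ 0.56 -0.4   0.38]  spd0.33 mrg1.06
[[0.029, 0.077, 0.16], [-0.599, 0.038, 0.187]]   # [ 0.575 -0.376  0.369]  spd0.28 mrg1.08
[[0.065, 0.136, 0.131], [-0.602, -0.006, 0.374]]   # [ 0.589 -0.353  0.357]  spd0.28 mrg1.10
[[0.102, 0.195, 0.103], [-0.603, -0.052, 0.561]]   # [ 0.604 -0.329  0.346]  spd0.28 mrg1.11
[[0.138, 0.254, 0.074], [-0.601, -0.097, 0.747]]   # [ 0.618 -0.305  0.334]  spd0.28 mrg1.13
[[0.174, 0.313, 0.046], [-0.597, -0.143, 0.934]]   # [ 0.633 -0.282  0.323]  spd0.28 mrg1.13
[[0.211, 0.373, 0.017], [-0.591, -0.189, 1.121]]   # [ 0.647 -0.258  0.311]  spd0.28 mrg1.12
[[0.247, 0.432, -0.011], [-0.582, -0.236, 1.308]]   # [ 0.662 -0.234  0.3  ]  spd0.28 mrg1.12
q end [-0.3758  0.284   1.4539  0.      1.4036 -1.2834]
```

Request:
play_rows([
  [[-0.004,-0.03,0],[0,0,0]],
  [[-0.012,-0.085,0],[0,0,0]],
  [[-0.025,-0.18,0],[0,0,0]],
  [[-0.038,-0.27,0],[0,0,0]],
  [[-0.045,-0.322,0.01],[0,0,0]],
  [[-0.05,-0.31,0.126],[-0.198,0.028,0]],
  [[-0.053,-0.304,0.189],[-0.396,0.055,0]],
  [[-0.055,-0.298,0.27],[-0.594,0.083,0]],
  [[-0.057,-0.293,0.35],[-0.792,0.111,0]],
  [[-0.06,-0.287,0.44],[-0.95,0.133,0]],
])

```text
time: 16.38
tool_pos: [0.5637, -0.4104, 0.3072]
tcp_rot: [-0.758, 0.052, -0.134]
wrist_force: [0.4, 0.2, -0.3]
width: 0.499
```

```bash
cat >> plan.py <<'E'
def bar(al,r,z):
    a=np.radians(al);rad=np.array([np.cos(a),np.sin(a),0]);y=np.array([0,0,-1.]);return AX+rad*r+[0,0,z],Rt(np.cross(y,-rad),y)
def marks(cam,*ls):
    p,R,st=pose();f='m_%s_%d.png'%(cam,int(st['time']*100));P,d=snap(cam,f);print(f)
    for l in ls: print(cam,l,[(round(a['conf'],2),c2w(cam,a['xyz'],st).round(4).tolist()) for a in cams.mark_of(cam,l)])
E
python3 - <<'E'
from plan import *
log();p,R,st=pose();print(st['time'],p)
plan([(np.array([.56,-.40,.38]),bar(262,0,0)[1]),bar(322,.072,.30)],step=.055)
marks('scene','hook0','spanner_pin'); marks('top','hook0','spanner_pin')
E
```

```text
16.375 [ 0.5637 -0.4104  0.3072]
--call
[[-0.002, 0.005, 0.036], [-0.205, 0.029, 0.0]]   # [ 0.563 -0.408  0.322]  spd0.26 mrg0.81
[[-0.004, 0.01, 0.073], [-0.409, 0.058, 0.0]]   # [ 0.562 -0.406  0.336]  spd0.27 mrg0.90
[[-0.006, 0.016, 0.109], [-0.614, 0.087, 0.0]]   # [ 0.561 -0.404  0.351]  spd0.29 mrg0.97
[[-0.007, 0.021, 0.146], [-0.819, 0.116, 0.0]]   # [ 0.561 -0.402  0.365]  spd0.32 mrg1.01
[[-0.009, 0.026, 0.182], [-1.023, 0.145, 0.0]]   # [ 0.56 -0.4   0.38]  spd0.34 mrg1.06
[[0.027, 0.085, 0.153], [-1.032, 0.068, 0.18]]   # [ 0.575 -0.376  0.369]  spd0.28 mrg1.08
[[0.063, 0.144, 0.125], [-1.037, -0.009, 0.36]]   # [ 0.589 -0.353  0.357]  spd0.28 mrg1.10
[[0.1, 0.204, 0.096], [-1.038, -0.087, 0.54]]   # [ 0.604 -0.329  0.346]  spd0.28 mrg1.11
[[0.136, 0.263, 0.068], [-1.035, -0.165, 0.719]]   # [ 0.618 -0.305  0.334]  spd0.28 mrg1.13
[[0.173, 0.322, 0.039], [-1.028, -0.244, 0.899]]   # [ 0.633 -0.282  0.323]  spd0.28 mrg1.13
--call
[[0.036, 0.059, -0.029], [0.0, 0.0, 0.19]]   # [ 0.647 -0.258  0.311]  spd0.28 mrg1.12
[[0.073, 0.118, -0.057], [0.0, 0.0, 0.381]]   # [ 0.662 -0.234  0.3  ]  spd0.28 mrg1.12
q end [-0.3758  0.284   1.4539 -0.      1.4036 -1.2834]
m_scene_1637.png
scene hook0 [(0.85, [0.6884, -0.2599, 0.2227]), (0.8, [0.4944, -0.2291, 0.2229]), (0.78, [0.7068, -0.1475, 0.2248]), (0.68, [0.5171, -0.1189, 0.2275]), (0.59, [0.5896, -0.3007, 0.2188]), (0.33, [0.5667, 0.3203, 0.0115]), (0.17, [0.7638, 0.2074, -0.0032])]
scene spanner_pin [(0.96, [0.2399, 0.3111, 0.0102]), (0.46, [0.5886, -0.2971, 0.2132])]
m_top_1652.png
top hook0 [(0.98, [0.5162, -0.1165, 0.2213]), (0.87, [0.5019, -0.2291, 0.2254]), (0.84, [0.5901, -0.2976, 0.2242]), (0.79, [0.7066, -0.1463, 0.2258]), (0.72, [0.6259, -0.0805, 0.2236]), (0.61, [0.6944, -0.2565, 0.2225])]
top spanner_pin [(0.57, [0.2389, 0.3077, 0.0093]), (0.41, [0.5921, -0.2974, 0.2146])]
```

Request:
play_rows([
  [[-0.002,0.005,0.036],[-0.2,0.029,0]],
  [[-0.004,0.01,0.073],[-0.4,0.058,0]],
  [[-0.006,0.016,0.109],[-0.6,0.087,0]],
  [[-0.007,0.021,0.146],[-0.8,0.116,0]],
  [[-0.009,0.026,0.182],[-1.0,0.142,0]],
  [[-0.009,0.026,0.182],[-1.0,0.142,0]],
])

```text
time: 17.42
tool_pos: [0.5612, -0.3971, 0.378]
tcp_rot: [-1.543, 0.107, -0.107]
wrist_force: [0.1, 0.3, -0.7]
width: 0.496
```

```bash
python3 - <<'E'
from plan import *
log();plan([bar(322,.072,.30)],step=.055)
E
```

```text
--call
[[0.036, 0.058, -0.028], [-0.004, -0.002, 0.19]]   # [ 0.576 -0.374  0.367]  spd0.28 mrg1.07
[[0.072, 0.116, -0.056], [-0.008, -0.004, 0.38]]   # [ 0.59  -0.351  0.356]  spd0.28 mrg1.09
[[0.108, 0.174, -0.084], [-0.013, -0.006, 0.57]]   # [ 0.604 -0.327  0.345]  spd0.27 mrg1.11
[[0.144, 0.232, -0.111], [-0.017, -0.008, 0.76]]   # [ 0.619 -0.304  0.333]  spd0.27 mrg1.12
[[0.18, 0.291, -0.139], [-0.021, -0.01, 0.95]]   # [ 0.633 -0.281  0.322]  spd0.28 mrg1.13
[[0.216, 0.349, -0.167], [-0.025, -0.013, 1.14]]   # [ 0.647 -0.258  0.311]  spd0.28 mrg1.12
[[0.251, 0.407, -0.195], [-0.03, -0.015, 1.33]]   # [ 0.662 -0.234  0.3  ]  spd0.28 mrg1.12
q end [-0.3758  0.284   1.4539 -0.      1.4036 -1.2834]
```

Request:
play_rows([
  [[0.036,0.058,-0.028],[0,0,0.19]],
  [[0.072,0.116,-0.056],[-0.01,-0.005,0.38]],
  [[0.108,0.174,-0.084],[-0.013,-0.006,0.57]],
  [[0.144,0.232,-0.111],[-0.017,-0.008,0.76]],
  [[0.18,0.291,-0.139],[-0.021,-0.01,0.9]],
  [[0.216,0.349,-0.167],[-0.025,-0.013,0.95]],
  [[0.251,0.407,-0.19],[-0.03,-0.015,1.0]],
])

```text
time: 18.3
tool_pos: [0.6598, -0.2367, 0.2963]
tcp_rot: [-1.504, -0.503, 0.505]
wrist_force: [-0.3, 0.6, 0.0]
width: 0.499
```

```bash
python3 - <<'E'
from plan import *
log();delta(*bar(322,.072,.30));marks('wrist','hook0','axis')
E
ls pics|tail -3
```

```text
shift [0.0048 0.0059 0.0092] turn [-0.0069 -0.0059  0.335 ]
m_wrist_1830.png
wrist hook0 [(0.87, [0.5005, -0.2317, 0.2241]), (0.69, [0.5851, -0.2998, 0.217]), (0.66, [0.7089, -0.1517, 0.225]), (0.6, [0.6926, -0.2562, 0.223])]
wrist axis []
w4.png
w5.png
w6.png
```

Request:
play_rows([
  [[0.005,0.006,0.009],[0,0,0.17]],
  [[0.005,0.006,0.009],[0,0,0.33]],
  [[0.005,0.006,0.009],[0,0,0.335]],
])

```text
time: 18.82
tool_pos: [0.662, -0.2357, 0.3039]
tcp_rot: [-1.45, -0.708, 0.705]
wrist_force: [0.2, -0.0, 0.3]
width: 0.498
```

```bash
python3 - <<'E'
from plan import *
log();delta(*bar(322,.072,.221));marks('wrist','hook0')
E
mv pics/m_wrist_18*.png pics/ 2>/dev/null; ls -t pics | head -1
```

```text
shift [-0.0006  0.0034 -0.2072] turn [-0.0041  0.0006  0.0033]
m_wrist_1882.png
wrist hook0 [(0.95, [0.5842, -0.2992, 0.2183]), (0.91, [0.7075, -0.15, 0.2251]), (0.87, [0.6938, -0.2578, 0.2236])]
m_wrist_1882.png
```

View pics/m_wrist_1882.png

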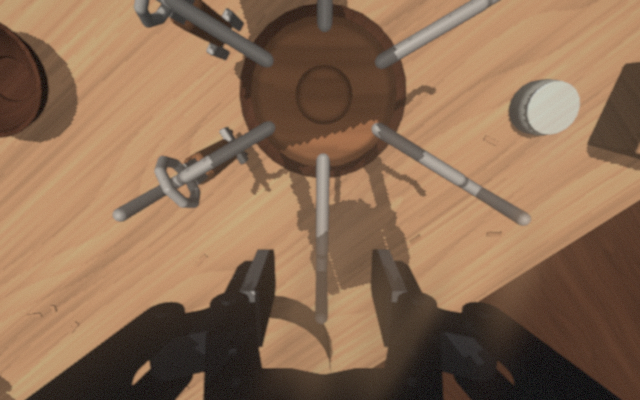

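Request:
play_rows([
  [[0,0.003,-0.08],[0,0,0]],
  [[0,0.003,-0.15],[0,0,0]],
  [[0,0.003,-0.19],[0,0,0]],
  [[0,0.003,-0.207],[0,0,0]],
  [[0,0.003,-0.207],[0,0,0]],
])

```text
time: 19.55
tool_pos: [0.6628, -0.2329, 0.2226]
tcp_rot: [-1.451, -0.712, 0.706]
wrist_force: [0.6, 0.2, 0.3]
width: 0.5
```

Request:
play_rows([
  [[0,0,0],[0,0,0]],
  [[0,0,0],[0,0,0]],
  [[0,0,0],[0,0,0]],
], gripper=0.75, squeeze=20)

```text
time: 19.92
tool_pos: [0.6631, -0.2328, 0.2233]
tcp_rot: [-1.452, -0.713, 0.706]
wrist_force: [-0.1, -0.4, -0.3]
width: 0.252
```

```bash
python3 - <<'E'
from plan import *
log();print(bot.read_state()['width'],bot.read_state()['wrist_force'])
plan([bar(322-3*i,.072,.221) for i in range(1,22)],step=.02)
E
```

```text
0.2523321681030233 [-0.0979 -0.3708 -0.3104]
--call
[[-0.009, -0.011, -0.006], [-0.002, 0.005, -0.068]]   # [ 0.659 -0.237  0.221]  spd0.12 mrg1.02
[[-0.016, -0.018, -0.006], [-0.002, 0.005, -0.135]]   # [ 0.657 -0.24   0.221]  spd0.12 mrg1.01
[[-0.022, -0.025, -0.006], [-0.002, 0.005, -0.201]]   # [ 0.654 -0.243  0.221]  spd0.12 mrg1.01
[[-0.029, -0.031, -0.006], [-0.002, 0.005, -0.268]]   # [ 0.651 -0.245  0.221]  spd0.12 mrg1.00
[[-0.037, -0.037, -0.006], [-0.001, 0.005, -0.335]]   # [ 0.648 -0.248  0.221]  spd0.12 mrg1.00
[[-0.045, -0.042, -0.006], [-0.001, 0.005, -0.401]]   # [ 0.645 -0.25   0.221]  spd0.12 mrg0.99
[[-0.052, -0.047, -0.006], [-0.001, 0.005, -0.468]]   # [ 0.642 -0.252  0.221]  spd0.12 mrg0.99
[[-0.061, -0.052, -0.006], [-0.001, 0.005, -0.535]]   # [ 0.639 -0.254  0.221]  spd0.12 mrg0.98
[[-0.069, -0.056, -0.006], [-0.001, 0.006, -0.601]]   # [ 0.635 -0.255  0.221]  spd0.12 mrg0.98
[[-0.078, -0.06, -0.006], [-0.001, 0.006, -0.668]]   # [ 0.632 -0.257  0.221]  spd0.12 mrg0.97
--call
[[-0.009, -0.003, 0.0], [0.0, 0.0, -0.067]]   # [ 0.628 -0.258  0.221]  spd0.12 mr
[... 240 characters left out ...]
1  0.221]  spd0.12 mrg0.94
[[-0.045, -0.012, 0.0], [0.0, 0.0, -0.333]]   # [ 0.614 -0.261  0.221]  spd0.13 mrg0.94
[[-0.055, -0.013, 0.0], [0.0, 0.0, -0.4]]   # [ 0.61  -0.262  0.221]  spd0.13 mrg0.93
[[-0.064, -0.013, 0.0], [0.0, 0.0, -0.467]]   # [ 0.606 -0.262  0.221]  spd0.13 mrg0.92
[[-0.074, -0.013, 0.0], [0.0, 0.0, -0.533]]   # [ 0.602 -0.262  0.221]  spd0.13 mrg0.91
[[-0.083, -0.012, 0.0], [0.0, 0.0, -0.6]]   # [ 0.599 -0.262  0.221]  spd0.13 mrg0.91
[[-0.092, -0.011, 0.0], [0.0, 0.0, -0.667]]   # [ 0.595 -0.261  0.221]  spd0.13 mrg0.90
--call
[[-0.009, 0.002, 0.0], [0.0, 0.0, -0.067]]   # [ 0.591 -0.261  0.221]  spd0.13 mrg0.89
q end [-0.4538  0.2164  1.6813  0.      1.2439 -0.2618]
```

Request:
play_rows([
  [[-0.007,-0.008,-0.003],[0,0,-0.05]],
  [[-0.014,-0.016,-0.006],[0,0,-0.12]],
  [[-0.021,-0.024,-0.006],[0,0,-0.19]],
  [[-0.029,-0.031,-0.006],[0,0,-0.268]],
  [[-0.037,-0.037,-0.006],[0,0,-0.335]],
  [[-0.045,-0.042,-0.006],[0,0,-0.401]],
  [[-0.052,-0.047,-0.006],[0,0,-0.468]],
  [[-0.061,-0.052,-0.006],[0,0,-0.535]],
  [[-0.069,-0.056,-0.006],[0,0,-0.601]],
  [[-0.078,-0.06,-0.006],[0,0,-0.668]],
])

```text
time: 21.18
tool_pos: [0.6316, -0.2567, 0.22]
tcp_rot: [-1.55, -0.302, 0.295]
wrist_force: [1.6, 0.8, -1.1]
width: 0.252
```

Request:
play_rows([
  [[-0.009,-0.003,0],[0,0,-0.067]],
  [[-0.018,-0.006,0],[0,0,-0.133]],
  [[-0.027,-0.008,0],[0,0,-0.2]],
  [[-0.036,-0.01,0],[0,0,-0.267]],
  [[-0.045,-0.012,0],[0,0,-0.333]],
  [[-0.055,-0.013,0],[0,0,-0.4]],
  [[-0.064,-0.013,0],[0,0,-0.467]],
  [[-0.074,-0.013,0],[0,0,-0.533]],
  [[-0.083,-0.012,0],[0,0,-0.6]],
  [[-0.092,-0.011,0],[0,0,-0.65]],
])

```text
time: 22.42
tool_pos: [0.5947, -0.2615, 0.22]
tcp_rot: [-1.57, 0.099, -0.105]
wrist_force: [1.6, -0.7, -0.8]
width: 0.251
```

```bash
python3 - <<'E'
from plan import *
log();p,R,st=pose();print(p,st['wrist_force']);delta(*bar(259,.072,.221));marks('wrist','hook0','axis');marks('top','hook0')
E
```

```text
[ 0.5947 -0.2615  0.22  ] [ 1.6361 -0.6905 -0.8339]
shift [-0.0087  0.002   0.0024] turn [ 0.0027  0.0049 -0.0795]
m_wrist_2242.png
wrist hook0 [(0.91, [0.6958, -0.2516, 0.2243]), (0.85, [0.5988, -0.2958, 0.2231]), (0.81, [0.5037, -0.2397, 0.2216])]
wrist axis []
m_top_2257.png
top hook0 [(0.96, [0.6953, -0.2521, 0.2259]), (0.88, [0.5127, -0.1292, 0.2241]), (0.7, [0.708, -0.1403, 0.224]), (0.57, [0.6091, -0.0761, 0.2272])]
```

Request:
play_rows([
  [[0,0,0],[0,0,0]],
  [[0,0,0],[0,0,0]],
  [[0,0,0.08],[0,0,0]],
  [[0,0,0.2],[0,0,0]],
  [[0,0,0.35],[0,0,0]],
  [[0,0,0.45],[0,0,0]],
], gripper=0.5)

```text
time: 23.42
tool_pos: [0.5953, -0.2613, 0.4038]
tcp_rot: [-1.571, 0.094, -0.105]
wrist_force: [0.1, 0.4, 0.1]
width: 0.497
```

```bash
python3 - <<'E'
from plan import *
log();marks('top','hook0','axis','spanner_hook');marks('wrist','hook0','axis')
plan([(np.array([.47,-.1,.42]),Rpick(50)),(np.array([.465,.25,.33]),Rpick(8))])
E
```

```text
m_top_2342.png
top hook0 [(0.92, [0.5105, -0.1285, 0.2262]), (0.76, [0.6987, -0.2503, 0.2187]), (0.68, [0.6097, -0.0735, 0.2254]), (0.63, [0.7098, -0.1406, 0.224]), (0.61, [0.5987, -0.3023, 0.2221])]
top axis []
top spanner_hook [(0.89, [0.5791, 0.3024, 0.012]), (0.27, [0.6064, -0.1885, 0.2242])]
m_wrist_2362.png
wrist hook0 [(0.93, [0.7068, -0.1411, 0.228]), (0.8, [0.5976, -0.2994, 0.2238]), (0.74, [0.6994, -0.2525, 0.2225]), (0.72, [0.5106, -0.1307, 0.2228]), (0.58, [0.5035, -0.2414, 0.2234])]
wrist axis [(0.83, [0.6051, -0.1892, 0.2235])]
--call
[[-0.078, 0.1, 0.014], [-0.0, -0.0, -0.182]]   # [ 0.563 -0.221  0.403]  spd0.46 mrg1.01
[[-0.155, 0.201, 0.028], [-0.0, -0.0, -0.364]]   # [ 0.532 -0.18   0.409]  spd0.47 mrg0.93
[[-0.233, 0.301, 0.042], [-0.0, -0.0, -0.546]]   # [ 0.501 -0.14   0.414]  spd0.49 mrg0.85
[[-0.31, 0.402, 0.056], [-0.0, -0.0, -0.728]]   # [ 0.47 -0.1   0.42]  spd0.52 mrg0.77
[[-0.312, 0.527, 0.024], [-0.0, -0.0, -0.861]]   # [ 0.469 -0.05   0.407]  spd0.53 mrg0.75
[[-0.314, 0.652, -0.008], [-0.0, -0.0, -0.995]]   # [ 0.469 -0.     0.394]  spd0.54 mrg0.75
[[-0.316, 0.777, -0.04], [-0.0, -0.0, -1.128]]   # [0.468 0.05  0.381]  spd0.54 mrg0.75
[[-0.317, 0.902, -0.073], [-0.0, -0.0, -1.261]]   # [0.467 0.1   0.369]  spd0.53 mrg0.76
[[-0.319, 1.027, -0.105], [-0.0, -0.0, -1.395]]   # [0.466 0.15  0.356]  spd0.53 mrg0.76
[[-0.321, 1.152, -0.137], [-0.0, 0.0, -1.528]]   # [0.466 0.2   0.343]  spd0.51 mrg0.77
--call
[[-0.002, 0.125, -0.032], [0.0, 0.0, -0.133]]   # [0.465 0.25  0.33 ]  spd0.50 mrg0.67
q end [ 0.4461 -0.0634  1.7825  0.      1.4224  1.8773]
```

Request:
play_rows([
  [[-0.07,0.09,0.014],[0,0,-0.16]],
  [[-0.155,0.2,0.028],[0,0,-0.33]],
  [[-0.233,0.301,0.042],[0,0,-0.5]],
  [[-0.31,0.41,0.056],[0,0,-0.66]],
  [[-0.312,0.53,0.024],[0,0,-0.82]],
  [[-0.314,0.66,0],[0,0,-0.95]],
  [[-0.316,0.8,-0.03],[0,0,-1.0]],
  [[-0.317,0.95,-0.06],[0,0,-1.0]],
  [[-0.317,1.0,-0.08],[0,0,-1.0]],
])

```text
time: 24.9
tool_pos: [0.4664, 0.1417, 0.3653]
tcp_rot: [-1.457, 0.71, -0.708]
wrist_force: [-0.5, -0.7, 0.9]
width: 0.498
```

Request:
play_rows([
  [[0,0.1,-0.02],[0,0,-0.15]],
  [[0,0.2,-0.05],[0,0,-0.3]],
  [[0,0.25,-0.08],[0,0,-0.45]],
  [[0,0.3,-0.1],[0,0,-0.6]],
  [[0,0.3,-0.1],[0,0,-0.65]],
  [[0,0.3,-0.1],[0,0,-0.65]],
])

```text
time: 25.65
tool_pos: [0.4671, 0.2588, 0.326]
tcp_rot: [-1.283, 1.099, -1.1]
wrist_force: [0.2, -0.0, 0.7]
width: 0.499
```

```bash
python3 - <<'E'
from tools import *
log();p,R,st=pose();print(p)
find('spanner_hook','wrist','w7.png')
find('drift','wrist','w7b.png')
E
```

```text
[0.4671 0.2588 0.326 ]
spanner_hook wrist eyes [(0.8, array([0.5708, 0.2979, 0.011 ]))] 
   grips [(0.72, np.int64(1092), 'rect', array([0.4907, 0.28  ]), (83.1363754272461, 21.899566650390625), 13.872360229492188, 'axis deg', np.float64(14.039556833117027), 'ztop', np.float64(0.021677813142442187))]
drift wrist eyes [(0.72, array([0.5415, 0.4067, 0.0132]))] 
   grips []
```

View pics/w7.png

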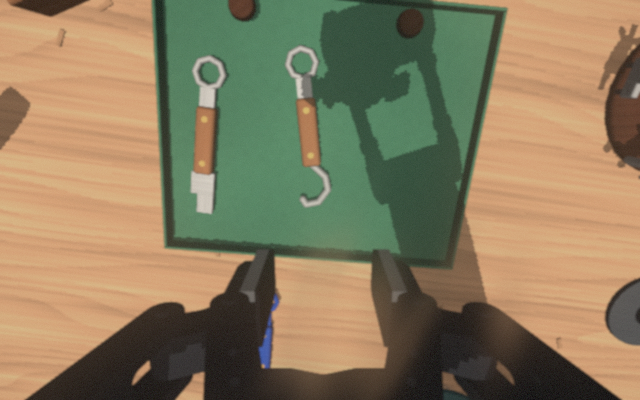

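```bash
python3 - <<'E'
from plan import *
delta([.4905,.280,.09],Rpick(13.9));delta([.4905,.280,.0065],Rpick(13.9))
E
```

```text
shift [ 0.0562  0.0534 -0.5953] turn [ 0.0045 -0.0003  0.1202]
shift [ 0.0562  0.0534 -0.804 ] turn [ 0.0045 -0.0003  0.1202]
```

Request:
play_rows([
  [[0.02,0.02,-0.14],[0,0,0.04]],
  [[0.04,0.04,-0.28],[0,0,0.08]],
  [[0.056,0.053,-0.42],[0.005,0,0.12]],
  [[0.056,0.053,-0.56],[0.005,0,0.12]],
  [[0.056,0.053,-0.6],[0.005,0,0.12]],
  [[0.056,0.053,-0.6],[0.005,0,0.12]],
], gripper=0.3)

```text
time: 26.7
tool_pos: [0.4901, 0.2798, 0.0878]
tcp_rot: [-1.316, 1.03, -1.028]
wrist_force: [-0.0, 0.6, 0.5]
width: 0.695
```

```bash
python3 - <<'E'
from tools import *
log();find('spanner_hook','wrist','w8.png')
delta([.4905,.280,.0065],Rpick(13.9))
E
```

```text
spanner_hook wrist eyes [] 
   grips [(0.84, np.int64(4166), 'rect', array([0.4912, 0.2802]), (83.29431915283203, 22.223085403442383), 13.241084098815918, 'axis deg', np.float64(13.511634132470057), 'ztop', np.float64(0.021654934117593824))]
shift [-0.0054 -0.003  -0.2117] turn [-0.0035  0.0056  0.0001]
```

View pics/w8.png

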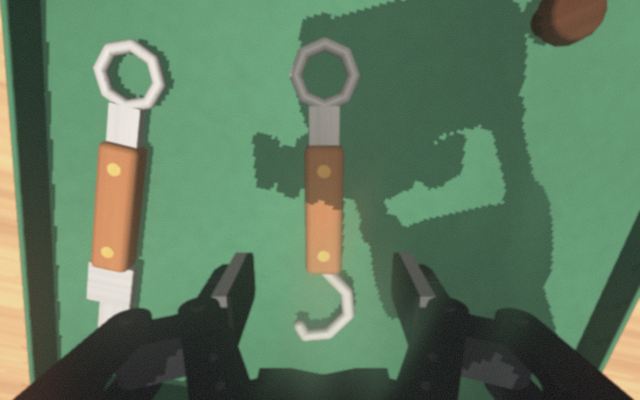

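Request:
play_rows([
  [[0,0,-0.1],[0,0,0]],
  [[0,0,-0.17],[0,0,0]],
  [[0,0,-0.2],[0,0,0]],
  [[0,0,-0.206],[0,0,0]],
  [[0,0,-0.206],[0,0,0]],
])

```text
time: 27.48
tool_pos: [0.4916, 0.2808, 0.0072]
tcp_rot: [-1.312, 1.028, -1.029]
wrist_force: [-0.2, -0.3, -0.1]
width: 0.7
```

Request:
play_rows([
  [[0,0,0],[0,0,0]],
  [[0,0,0],[0,0,0]],
  [[0,0,0],[0,0,0]],
  [[0,0,0],[0,0,0]],
  [[0,0,0],[0,0,0]],
  [[0,0,0],[0,0,0]],
], gripper=1, squeeze=80)

```text
time: 28.22
tool_pos: [0.4911, 0.2805, 0.0069]
tcp_rot: [-1.313, 1.028, -1.029]
wrist_force: [-1.0, -1.3, 4.9]
width: 0.26
```

```bash
python3 - <<'E'
from plan import *
log();p,R,st=pose();print(p,st['width'],st['wrist_force'])
H=hang(266.5,40,.16,.31)
plan([(np.array([.46,.2,.40]),R),(np.array([.45,-.15,.45]),R)])
plan([(np.array([.47,-.45,.42]),Slerp([0,1],Rn.concatenate([R,H[1]]))(.6)),H],start=(np.array([.45,-.15,.45]),R))
E
```

```text
[0.4911 0.2805 0.0069] 0.2600249157573863 [-1.0145 -1.2655  4.8895]
--call
[[-0.01, -0.025, 0.123], [0.0, 0.0, 0.0]]   # [0.487 0.27  0.056]  spd0.26 mrg0.56
[[-0.019, -0.05, 0.246], [0.0, 0.0, 0.0]]   # [0.483 0.26  0.105]  spd0.24 mrg0.57
[[-0.029, -0.075, 0.369], [0.0, 0.0, 0.0]]   # [0.479 0.25  0.154]  spd0.24 mrg0.60
[[-0.039, -0.101, 0.491], [0.0, 0.0, 0.0]]   # [0.476 0.24  0.203]  spd0.24 mrg0.63
[[-0.049, -0.126, 0.614], [0.0, 0.0, 0.0]]   # [0.472 0.23  0.253]  spd0.24 mrg0.67
[[-0.058, -0.151, 0.737], [0.0, 0.0, 0.0]]   # [0.468 0.22  0.302]  spd0.23 mrg0.72
[[-0.068, -0.176, 0.86], [0.0, 0.0, 0.0]]   # [0.464 0.21  0.351]  spd0.23 mrg0.78
[[-0.078, -0.201, 0.983], [0.0, 0.0, 0.0]]   # [0.46 0.2  0.4 ]  spd0.23 mrg0.81
[[-0.081, -0.326, 1.001], [0.0, 0.0, 0.0]]   # [0.459 0.15  0.407]  spd0.30 mrg0.77
[[-0.085, -0.451, 1.018], [0.0, 0.0, 0.0]]   # [0.457 0.1   0.414]  spd0.32 mrg0.74
--call
[[-0.004, -0.125, 0.018], [0.0, 0.0, 0.0]]   # [0.456 0.05  0.421]  spd0.33 mrg0.73
[[-0.007, -0.25, 0.036], [0.0, 0.0, 0.0]]   # [0.454 0.    0.429]  spd0.34 mrg0.72
[[-0.011, -0.375,
[... 684 characters left out ...]
.625, -0.063], [0.454, -0.379, 0.752]]   # [ 0.467 -0.4    0.425]  spd0.46 mrg0.87
[[0.05, -0.75, -0.075], [0.545, -0.455, 0.902]]   # [ 0.47 -0.45  0.42]  spd0.42 mrg0.77
[[0.111, -0.724, -0.164], [0.618, -0.515, 1.023]]   # [ 0.494 -0.44   0.385]  spd0.23 mrg0.78
[[0.172, -0.698, -0.252], [0.69, -0.576, 1.143]]   # [ 0.519 -0.429  0.349]  spd0.23 mrg0.78
[[0.233, -0.673, -0.341], [0.763, -0.637, 1.263]]   # [ 0.543 -0.419  0.314]  spd0.23 mrg0.77
[[0.295, -0.647, -0.43], [0.836, -0.697, 1.384]]   # [ 0.568 -0.409  0.278]  spd0.25 mrg0.76
--call
[[0.061, 0.026, -0.089], [0.073, -0.061, 0.12]]   # [ 0.592 -0.398  0.243]  spd0.27 mrg0.74
q end [-0.8847  0.7228  1.15    0.588   1.9235 -0.8075]
```

Request:
play_rows([
  [[0,0,0.06],[0,0,0]],
  [[0,0,0.15],[0,0,0]],
  [[-0.01,-0.02,0.27],[0,0,0]],
  [[-0.025,-0.06,0.4],[0,0,0]],
  [[-0.04,-0.09,0.53],[0,0,0]],
  [[-0.055,-0.13,0.66],[0,0,0]],
  [[-0.065,-0.17,0.79],[0,0,0]],
  [[-0.075,-0.22,0.92],[0,0,0]],
  [[-0.08,-0.32,1.0],[0,0,0]],
  [[-0.085,-0.44,1.0],[0,0,0]],
])

```text
time: 29.48
tool_pos: [0.4572, 0.1037, 0.4092]
tcp_rot: [-1.31, 1.023, -1.03]
wrist_force: [1.4, -0.9, -2.1]
width: 0.259
```

Request:
play_rows([
  [[-0.004,-0.125,0.02],[0,0,0]],
  [[-0.007,-0.25,0.04],[0,0,0]],
  [[-0.011,-0.375,0.06],[0,0,0]],
  [[-0.014,-0.5,0.08],[0,0,0]],
  [[-0.015,-0.625,0.1],[0,0,0]],
  [[-0.01,-0.74,0.09],[0.091,-0.076,0.15]],
  [[0,-0.85,0.08],[0.182,-0.152,0.3]],
  [[0.007,-0.95,0.07],[0.272,-0.227,0.45]],
  [[0.015,-1.0,0.06],[0.363,-0.303,0.6]],
  [[0.015,-1.0,0.05],[0.454,-0.379,0.752]],
])

```text
time: 30.72
tool_pos: [0.4617, -0.2978, 0.4243]
tcp_rot: [-1.033, 0.513, -0.533]
wrist_force: [-0.3, 0.4, -3.5]
width: 0.257
```

```bash
python3 - <<'E'
from plan import *
log();p,R,st=pose();print(p,st['width'])
H=hang(266.5,40,.16,.31)
plan([(np.array([.475,-.42,.42]),Slerp([0,1],Rn.concatenate([R,H[1]]))(.35)),H])
E
```

```text
[ 0.4617 -0.2978  0.4243] 0.2568653729862346
--call
[[0.011, -0.102, -0.004], [0.053, -0.044, 0.088]]   # [ 0.466 -0.339  0.423]  spd0.29 mrg0.87
[[0.022, -0.204, -0.007], [0.106, -0.088, 0.175]]   # [ 0.471 -0.379  0.421]  spd0.30 mrg0.81
[[0.033, -0.305, -0.011], [0.158, -0.133, 0.263]]   # [ 0.475 -0.42   0.42 ]  spd0.32 mrg0.74
[[0.107, -0.292, -0.122], [0.232, -0.194, 0.385]]   # [ 0.504 -0.415  0.376]  spd0.25 mrg0.76
[[0.18, -0.278, -0.232], [0.306, -0.256, 0.506]]   # [ 0.534 -0.409  0.331]  spd0.28 mrg0.76
[[0.253, -0.265, -0.343], [0.379, -0.318, 0.628]]   # [ 0.563 -0.404  0.287]  spd0.31 mrg0.75
[[0.326, -0.251, -0.454], [0.453, -0.379, 0.75]]   # [ 0.592 -0.398  0.243]  spd0.33 mrg0.74
q end [-0.8847  0.7228  1.15    0.588   1.9235 -0.8075]
```

Request:
play_rows([
  [[0.011,-0.102,0],[0.053,-0.044,0.088]],
  [[0.022,-0.22,0],[0.106,-0.088,0.175]],
  [[0.033,-0.33,0],[0.158,-0.133,0.263]],
  [[0.107,-0.31,-0.1],[0.232,-0.194,0.385]],
  [[0.18,-0.29,-0.22],[0.306,-0.256,0.506]],
  [[0.253,-0.27,-0.343],[0.379,-0.318,0.628]],
  [[0.326,-0.251,-0.43],[0.453,-0.379,0.75]],
  [[0.326,-0.251,-0.454],[0.453,-0.379,0.75]],
  [[0.326,-0.251,-0.454],[0.453,-0.379,0.75]],
])

```text
time: 31.85
tool_pos: [0.5922, -0.396, 0.2422]
tcp_rot: [-0.698, 0.025, -0.06]
wrist_force: [0.3, -0.6, -1.0]
width: 0.257
```

```bash
python3 - <<'E'
from plan import *
log();p,R,st=pose();print(p,st['width']);H=hang(266.5,40,.16,.31);delta(*H)
marks('wrist','hook0','axis');marks('scene','hook0','spanner_hook')
print('pred eye',R.apply([0,-.006,.083])+p)
w=[hang(266.5,40,r,z) for r,z in [(.134,.288),(.129,.268),(.125,.25)]]
plan(w,step=.02)
E
cp pics/$(ls -t pics|grep m_wrist|head -1) pics/v.png
```

```text
[ 0.5922 -0.396   0.2422] 0.25720255033339606
shift [ 0.0001 -0.0059  0.001 ] turn [ 0.0004 -0.0037  0.0027]
m_wrist_3185.png
wrist hook0 [(0.93, [0.508, -0.1316, 0.2229]), (0.65, [0.7092, -0.1418, 0.2296]), (0.62, [0.5026, -0.2365, 0.2225]), (0.57, [0.6978, -0.251, 0.2266])]
wrist axis [(0.46, [0.5005, -0.2403, 0.2162])]
m_scene_3200.png
scene hook0 [(0.85, [0.6086, -0.0768, 0.2289]), (0.65, [0.7019, -0.1404, 0.2251]), (0.62, [0.6933, -0.2469, 0.2219]), (0.6, [0.507, -0.1266, 0.2223]), (0.59, [0.5954, -0.3026, 0.2226])]
scene spanner_hook [(0.52, [0.5945, -0.3462, 0.3119])]
pred eye [ 0.5955 -0.3473  0.3096]
--call
[[0.002, 0.031, -0.033], [0.004, 0.002, 0.002]]   # [ 0.593 -0.385  0.234]  spd0.09 mrg0.77
[[0.003, 0.062, -0.067], [0.008, 0.004, 0.004]]   # [ 0.594 -0.372  0.221]  spd0.09 mrg0.79
[[0.004, 0.068, -0.092], [0.008, 0.004, 0.004]]   # [ 0.594 -0.37   0.211]  spd0.04 mrg0.81
[[0.004, 0.075, -0.117], [0.008, 0.004, 0.004]]   # [ 0.594 -0.367  0.201]  spd0.04 mrg0.82
[[0.004, 0.085, -0.162], [0.008, 0.004, 0.004]]   # [ 0.594 -0.363  0.183]  spd0.06 mrg0.85
q end [-0.8569  0.719   1.2695  0.5848  1.8126 -0.8517]
```

View pics/v.png

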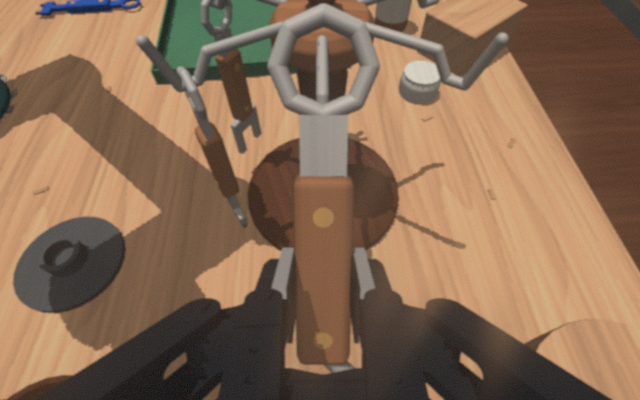

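Request:
play_rows([
  [[0.002,0.031,-0.033],[0.004,0,0]],
  [[0.003,0.06,-0.065],[0.006,0,0]],
  [[0.004,0.066,-0.092],[0.006,0,0]],
  [[0.004,0.073,-0.117],[0.006,0,0]],
  [[0.004,0.08,-0.145],[0.006,0,0]],
  [[0.004,0.083,-0.162],[0.006,0,0]],
  [[0.004,0.083,-0.162],[0.006,0,0]],
])

```text
time: 33.02
tool_pos: [0.5941, -0.3629, 0.1783]
tcp_rot: [-0.694, 0.023, -0.06]
wrist_force: [0.0, -0.0, -2.4]
width: 0.258
```

```bash
python3 - <<'E'
from plan import *
log();p,R,st=pose();print(p,st['width'],st['wrist_force'])
P,d=snap('wrist','v2.png')
for u,v in [(320,40),(320,55),(320,70),(320,85),(278,65),(372,65),(320,12),(325,106)]:
    x=px2w('wrist',d,u,v,st); l=x-AX; a=np.radians(266.5);print((u,v),x, 'r,z',l[:2]@[np.cos(a),np.sin(a)],l[2])
print('eye',R.apply([0,-.006,.083])+p)
w=[]
for th in [40,40,30,20,10,0]:
    t=np.radians(th); r,z=(.112+.017*np.sin(t),.2325-.017*np.cos(t))
    if not w: r,z=.124,.234
    w.append(hang(266.5,th,r,z))
plan(w,step=.02,ang=6)
E
```

```text
[ 0.5941 -0.3629  0.1783] 0.25824584109549015 [ 0.036  -0.0442 -2.3694]
(320, 40) [ 0.5944 -0.3223  0.2616] r,z 0.13268454518596523 0.2615945394740087
(320, 55) [ 0.5944 -0.3213  0.2557] r,z 0.13168432678000488 0.25568618777095864
(320, 70) [ 0.5945 -0.3187  0.2481] r,z 0.12914132745010712 0.24812112050166113
(320, 85) [ 0.5946 -0.3165  0.24  ] r,z 0.12692407650477422 0.24001651340974203
(278, 65) [ 0.5797 -0.315   0.2482] r,z 0.12628775146649268 0.2481533835431589
(372, 65) [ 0.6131 -0.3174  0.2484] r,z 0.1267054355876596 0.24837139036819877
(320, 12) [ 0.5954 -0.3059  0.2617] r,z 0.11631457043768897 0.2616605183069863
(325, 106) [ 0.5959 -0.3254  0.2376] r,z 0.13565890903000594 0.237557450012001
eye [ 0.5972 -0.3145  0.2459]
--call
[[0.0, 0.002, -0.031], [-0.004, -0.0, 0.003]]   # [ 0.594 -0.362  0.167]  spd0.04 mrg0.87
[[0.0, 0.004, -0.067], [-0.004, -0.0, 0.003]]   # [ 0.595 -0.361  0.152]  spd0.05 mrg0.88
[[0.002, 0.023, -0.079], [0.107, -0.007, 0.003]]   # [ 0.595 -0.354  0.147]  spd0.13 mrg0.84
[[0.003, 0.041, -0.09], [0.218, -0.014, 0.002]]   # [ 0.595 -0.347  0.143]  spd0.13 mrg0.79
[[0.004, 0.062, -0.098], [0.329, -0.021, 0.002]]   # [ 0.596 -0.338  0.14 ]  spd0.12 mrg0.74
[[0.005, 0.082, -0.106], [0.44, -0.028, 0.002]]   # [ 0.596 -0.33   0.136]  spd0.12 mrg0.70
[[0.007, 0.103, -0.111], [0.551, -0.035, 0.002]]   # [ 0.597 -0.322  0.135]  spd0.12 mrg0.65
[[0.008, 0.125, -0.115], [0.662, -0.042, 0.002]]   # [ 0.597 -0.313  0.133]  spd0.12 mrg0.61
[[0.009, 0.146, -0.116], [0.772, -0.048, 0.002]]   # [ 0.598 -0.305  0.133]  spd0.12 mrg0.56
[[0.011, 0.168, -0.116], [0.883, -0.055, 0.002]]   # [ 0.599 -0.296  0.132]  spd0.13 mrg0.52
q end [-0.8679  1.0415  1.2573  0.9637  2.1401 -0.9108]
```

View pics/v2.png

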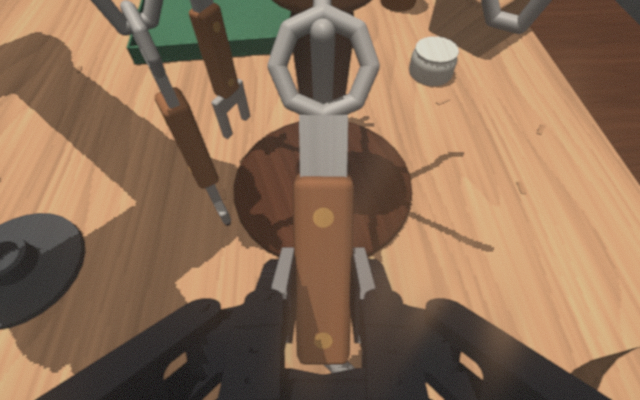

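Threaded (tip at (320,30) inside the ring). Lower and rotate upright.

Request:
play_rows([
  [[-0.001,0.002,-0.031],[0,0,0]],
  [[-0.002,0.004,-0.066],[0,0,0]],
  [[-0.001,0.023,-0.079],[0.107,-0.007,0]],
  [[0,0.041,-0.09],[0.218,-0.014,0]],
  [[0.001,0.062,-0.098],[0.329,-0.021,0]],
  [[0.002,0.082,-0.106],[0.44,-0.028,0]],
  [[0.004,0.103,-0.111],[0.551,-0.035,0]],
  [[0.005,0.125,-0.115],[0.662,-0.042,0]],
  [[0.006,0.146,-0.117],[0.772,-0.048,0]],
  [[0.008,0.167,-0.118],[0.882,-0.055,0]],
])

```text
time: 34.33
tool_pos: [0.5975, -0.2962, 0.1314]
tcp_rot: [0.002, 0.001, -0.064]
wrist_force: [-0.3, -0.4, -0.1]
width: 0.259
```

Request:
play_rows([
  [[0,0,0],[0,0,0]],
  [[0,0,-0.003],[0,0,0]],
  [[0,0,-0.006],[0,0,0]],
  [[0,0,-0.006],[0,0,0]],
])

```text
time: 34.83
tool_pos: [0.5977, -0.2966, 0.1311]
tcp_rot: [-0.002, -0.001, -0.063]
wrist_force: [-1.1, 1.1, 4.5]
width: 0.256
```

```bash
python3 - <<'E'
from plan import *
log();p,R,st=pose();print(st['width'],p,st['wrist_force'])
delta(*hang(266.5,0,.112,.2145))
snap('wrist','w9.png')
E
```

```text
0.25577741340598803 [ 0.5977 -0.2966  0.1311] [-1.1363  1.0821  4.503 ]
shift [0.002 0.002 0.001] turn [0.0026 0.0018 0.0018]
```

View pics/w9.png

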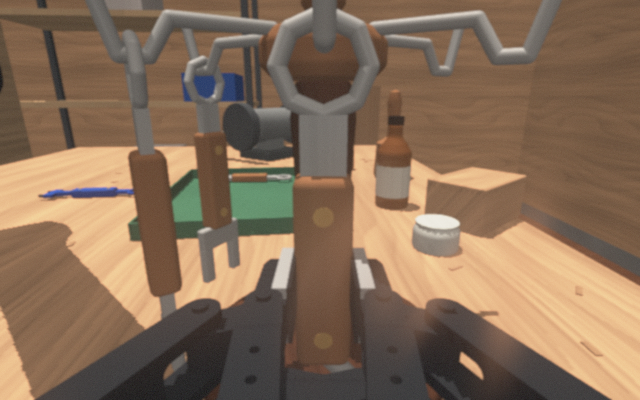

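Request:
play_rows([
  [[0,0,0],[0,0,0]],
  [[0,0,0],[0,0,0]],
  [[0,0,0],[0,0,0]],
  [[0,0,0],[0,0,0]],
], gripper=0.5)

```text
time: 35.38
tool_pos: [0.5975, -0.2962, 0.1294]
tcp_rot: [-0.002, 0.001, -0.063]
wrist_force: [0.4, 0.4, -0.0]
width: 0.5
```

Request:
play_rows([
  [[-0.002,-0.03,0],[0,0,0]],
  [[-0.005,-0.085,0],[0,0,0]],
  [[-0.011,-0.18,0],[0,0,0]],
  [[-0.017,-0.27,0],[0,0,0]],
  [[-0.02,-0.322,0.01],[0,0,0]],
  [[-0.022,-0.31,0.126],[-0.199,0.013,0]],
  [[-0.024,-0.304,0.189],[-0.4,0.025,0]],
  [[-0.026,-0.298,0.27],[-0.6,0.037,0]],
  [[-0.028,-0.293,0.35],[-0.8,0.05,0]],
  [[-0.03,-0.287,0.44],[-0.98,0.061,0]],
])

```text
time: 36.62
tool_pos: [0.5852, -0.4122, 0.3075]
tcp_rot: [-0.778, 0.024, -0.062]
wrist_force: [0.5, 0.0, 0.0]
width: 0.505
```

```bash
python3 - <<'E'
from plan import *
log();p,R,st=pose();print(p,st['width'])
marks('wrist','hook0','axis');marks('scene','hook0','spanner_hook','spanner_pin');marks('top','hook0')
plan([(np.array([.585,-.40,.38]),bar(266,0,0)[1])])
E
```

```text
[ 0.5852 -0.4122  0.3075] 0.5046933933639854
m_wrist_3662.png
wrist hook0 [(0.93, [0.5983, -0.3004, 0.2228]), (0.89, [0.5016, -0.2368, 0.2191]), (0.83, [0.7074, -0.1399, 0.2313]), (0.77, [0.6962, -0.2524, 0.2251]), (0.75, [0.5111, -0.1323, 0.2245]), (0.55, [0.4986, -0.2413, 0.2135])]
wrist axis [(0.85, [0.6017, -0.1905, 0.225]), (0.35, [0.4863, 0.2669, -0.0015])]
m_scene_3677.png
scene hook0 [(0.78, [0.6952, -0.2487, 0.2248]), (0.76, [0.5066, -0.126, 0.2193]), (0.7, [0.7043, -0.1371, 0.2237]), (0.58, [0.5928, -0.3067, 0.223]), (0.57, [0.5049, -0.239, 0.2207])]
scene spanner_hook [(0.72, [0.5035, -0.2389, 0.2222]), (0.48, [0.5974, -0.2978, 0.2137])]
scene spanner_pin [(0.71, [0.5035, -0.2409, 0.2193]), (0.59, [0.2401, 0.3119, 0.0092]), (0.56, [0.5016, -0.2368, 0.2154])]
m_top_3697.png
top hook0 [(0.98, [0.611, -0.0725, 0.2252]), (0.92, [0.6971, -0.2516, 0.2256]), (0.89, [0.7106, -0.1416, 0.2249]), (0.82, [0.5115, -0.1289, 0.2253]), (0.76, [0.6015, -0.3027, 0.2236]), (0.73, [0.5038, -0.2406, 0.2236])]
--call
[[0.0, 0.006, 0.039], [-0.204, 0.013, -0.001]]   # [ 0.585 -0.409  0.318]  spd0.27 mrg0.78
[[0.0, 0.011, 0.078], [-0.408, 0.026, -0.002]]   # [ 0.585 -0.407  0.333]  spd0.26 mrg0.87
[[0.0, 0.017, 0.116], [-0.612, 0.038, -0.003]]   # [ 0.585 -0.405  0.349]  spd0.28 mrg0.91
[[0.0, 0.023, 0.155], [-0.815, 0.051, -0.004]]   # [ 0.585 -0.402  0.364]  spd0.30 mrg0.96
[[0.0, 0.028, 0.194], [-1.019, 0.064, -0.005]]   # [ 0.585 -0.4    0.38 ]  spd0.33 mrg1.00
q end [-0.6349  0.2816  1.3149  0.      1.5451 -0.5651]
```

Request:
play_rows([
  [[0,0.006,0.039],[-0.2,0.013,0]],
  [[0,0.011,0.078],[-0.4,0.026,0]],
  [[0,0.017,0.116],[-0.6,0.038,0]],
  [[0,0.023,0.155],[-0.8,0.051,0]],
  [[0,0.028,0.194],[-1.0,0.063,-0.005]],
  [[0,0.028,0.194],[-1.0,0.063,-0.005]],
])

```text
time: 37.83
tool_pos: [0.5866, -0.3976, 0.3853]
tcp_rot: [-1.56, 0.046, -0.053]
wrist_force: [0.2, 0.5, 0.5]
width: 0.503
```

```bash
python3 - <<'E'
from plan import *
log();plan([bar(326.5,.072,.30)],step=.055)
E
```

```text
--call
[[0.028, 0.06, -0.03], [-0.002, -0.0, 0.191]]   # [ 0.598 -0.374  0.373]  spd0.29 mrg1.02
[[0.056, 0.12, -0.061], [-0.004, -0.0, 0.382]]   # [ 0.609 -0.35   0.361]  spd0.29 mrg1.05
[[0.084, 0.18, -0.091], [-0.007, -0.001, 0.572]]   # [ 0.62  -0.326  0.349]  spd0.28 mrg1.07
[[0.112, 0.24, -0.122], [-0.009, -0.001, 0.763]]   # [ 0.631 -0.302  0.337]  spd0.28 mrg1.10
[[0.14, 0.3, -0.152], [-0.011, -0.001, 0.954]]   # [ 0.643 -0.278  0.324]  spd0.28 mrg1.11
[[0.168, 0.36, -0.183], [-0.013, -0.001, 1.145]]   # [ 0.654 -0.254  0.312]  spd0.28 mrg1.13
[[0.196, 0.42, -0.213], [-0.015, -0.002, 1.336]]   # [ 0.665 -0.23   0.3  ]  spd0.28 mrg1.12
q end [-0.368   0.2872  1.45   -0.      1.4044 -1.3541]
```

Request:
play_rows([
  [[0.028,0.06,-0.03],[0,0,0.19]],
  [[0.056,0.12,-0.061],[0,0,0.38]],
  [[0.084,0.18,-0.091],[-0.006,0,0.57]],
  [[0.112,0.24,-0.122],[-0.009,0,0.76]],
  [[0.14,0.3,-0.152],[-0.011,0,0.9]],
  [[0.168,0.36,-0.183],[-0.013,0,1.0]],
  [[0.196,0.42,-0.2],[-0.015,0,1.0]],
])

```text
time: 38.7
tool_pos: [0.663, -0.2322, 0.2983]
tcp_rot: [-1.49, -0.555, 0.566]
wrist_force: [-0.0, 0.3, 0.3]
width: 0.502
```

Request:
play_rows([
  [[0,0,-0.005],[0,0,0.18]],
  [[0,0,-0.01],[0,0,0.336]],
  [[0,0,-0.01],[0,0,0.336]],
])

```text
time: 39.08
tool_pos: [0.663, -0.2328, 0.2956]
tcp_rot: [-1.427, -0.759, 0.767]
wrist_force: [0.1, 0.2, -0.3]
width: 0.497
```

```bash
python3 - <<'E'
from plan import *
log();delta(*bar(326.5,.072,.221));marks('wrist','hook0')
E
cp pics/$(ls -t pics|grep m_wrist|head -1) pics/v3.png
```

```text
shift [ 0.005   0.0077 -0.1864] turn [-0.0026 -0.0088  0.0081]
m_wrist_3907.png
wrist hook0 [(0.95, [0.5968, -0.2983, 0.2246]), (0.78, [0.7039, -0.1424, 0.2262]), (0.57, [0.6966, -0.2525, 0.2232])]
```

View pics/v3.png

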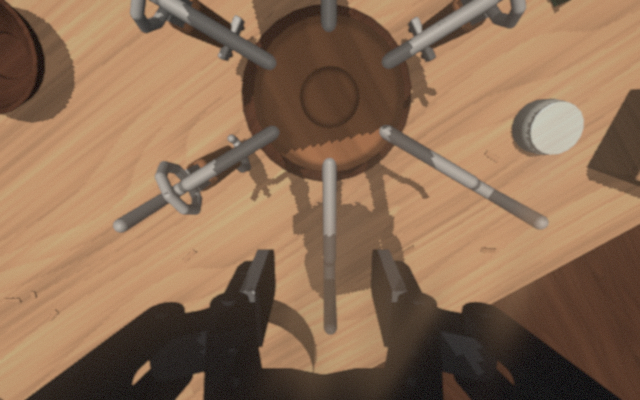

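Request:
play_rows([
  [[0.004,0.007,-0.08],[0,0,0]],
  [[0.004,0.007,-0.14],[0,0,0]],
  [[0.004,0.007,-0.175],[0,0,0]],
  [[0.004,0.007,-0.187],[0,0,0]],
  [[0.004,0.007,-0.187],[0,0,0]],
])

```text
time: 39.8
tool_pos: [0.6658, -0.2293, 0.2248]
tcp_rot: [-1.433, -0.765, 0.767]
wrist_force: [0.1, -0.4, 0.1]
width: 0.503
```

Request:
play_rows([
  [[0,0,0],[0,0,0]],
  [[0,0,0],[0,0,0]],
  [[0,0,0],[0,0,0]],
], gripper=0.75, squeeze=20)

```text
time: 40.17
tool_pos: [0.6658, -0.2292, 0.2252]
tcp_rot: [-1.433, -0.765, 0.767]
wrist_force: [-0.0, 0.2, -0.1]
width: 0.253
```

```bash
python3 - <<'E'
from plan import *
log();print(bot.read_state()['width'],bot.read_state()['wrist_force'])
plan([bar(326.5-3.3*i,.072,.221) for i in range(1,21)],step=.02)
E
```

```text
0.2525265515066125 [-0.0242  0.1773 -0.1046]
--call
[[-0.008, -0.01, -0.01], [0.003, -0.0, -0.069]]   # [ 0.663 -0.233  0.221]  spd0.12 mrg1.02
[[-0.014, -0.018, -0.01], [0.002, -0.001, -0.143]]   # [ 0.66  -0.236  0.221]  spd0.13 mrg1.02
[[-0.021, -0.026, -0.01], [0.002, -0.001, -0.216]]   # [ 0.657 -0.239  0.221]  spd0.13 mrg1.01
[[-0.029, -0.033, -0.01], [0.002, -0.001, -0.289]]   # [ 0.654 -0.242  0.221]  spd0.13 mrg1.01
[[-0.036, -0.04, -0.01], [0.002, -0.001, -0.363]]   # [ 0.651 -0.245  0.221]  spd0.13 mrg1.00
[[-0.044, -0.046, -0.01], [0.002, -0.001, -0.436]]   # [ 0.648 -0.248  0.221]  spd0.13 mrg1.00
[[-0.053, -0.052, -0.01], [0.002, -0.001, -0.509]]   # [ 0.645 -0.25   0.221]  spd0.13 mrg0.99
[[-0.062, -0.058, -0.01], [0.002, -0.001, -0.583]]   # [ 0.641 -0.252  0.221]  spd0.13 mrg0.99
[[-0.071, -0.063, -0.01], [0.002, -0.001, -0.656]]   # [ 0.637 -0.254  0.221]  spd0.13 mrg0.98
[[-0.08, -0.067, -0.01], [0.002, -0.001, -0.729]]   # [ 0.634 -0.256  0.221]  spd0.14 mrg0.97
--call
[[-0.01, -0.004, 0.0], [0.0, 0.0, -0.073]]   # [ 0.63  -0.258  0.221]  spd0.14 mrg0.97
[[-0.019, -0.007, 0.0], [0.0, 0.0, -0.147]]   # [ 0.626 -0.259  0.221]  spd0.14 mrg0.96
[[-0.029, -0.01, 0.0], [0.0, 0.0, -0.22]]   # [ 0.622 -0.26   0.221]  spd0.14 mrg0.95
[[-0.04, -0.012, 0.0], [0.0, 0.0, -0.293]]   # [ 0.618 -0.261  0.221]  spd0.14 mrg0.94
[[-0.05, -0.014, 0.0], [0.0, 0.0, -0.367]]   # [ 0.614 -0.261  0.221]  spd0.14 mrg0.94
[[-0.06, -0.015, 0.0], [0.0, 0.0, -0.44]]   # [ 0.61  -0.262  0.221]  spd0.14 mrg0.93
[[-0.071, -0.015, 0.0], [0.0, 0.0, -0.513]]   # [ 0.606 -0.262  0.221]  spd0.14 mrg0.92
[[-0.081, -0.015, 0.0], [0.0, 0.0, -0.587]]   # [ 0.601 -0.262  0.221]  spd0.14 mrg0.91
[[-0.091, -0.014, 0.0], [0.0, 0.0, -0.66]]   # [ 0.597 -0.262  0.221]  spd0.14 mrg0.90
[[-0.101, -0.012, 0.0], [0.0, 0.0, -0.733]]   # [ 0.593 -0.261  0.221]  spd0.14 mrg0.89
q end [-0.453   0.2198  1.6772  0.      1.2446 -0.2872]
```

Request:
play_rows([
  [[-0.006,-0.008,-0.005],[0,0,-0.06]],
  [[-0.013,-0.017,-0.01],[0,0,-0.14]],
  [[-0.021,-0.026,-0.01],[0,0,-0.216]],
  [[-0.029,-0.033,-0.01],[0,0,-0.289]],
  [[-0.036,-0.04,-0.01],[0,0,-0.363]],
  [[-0.044,-0.046,-0.01],[0,0,-0.436]],
  [[-0.053,-0.052,-0.01],[0,0,-0.509]],
  [[-0.062,-0.058,-0.01],[0,0,-0.583]],
  [[-0.071,-0.063,-0.01],[0,0,-0.656]],
  [[-0.08,-0.067,-0.01],[0,0,-0.729]],
])

```text
time: 41.42
tool_pos: [0.634, -0.256, 0.2209]
tcp_rot: [-1.548, -0.32, 0.321]
wrist_force: [2.3, -0.4, -0.4]
width: 0.243
```

Request:
play_rows([
  [[-0.01,-0.004,0],[0,0,-0.073]],
  [[-0.019,-0.007,0],[0,0,-0.147]],
  [[-0.029,-0.01,0],[0,0,-0.22]],
  [[-0.04,-0.012,0],[0,0,-0.293]],
  [[-0.05,-0.014,0],[0,0,-0.367]],
  [[-0.06,-0.015,0],[0,0,-0.44]],
  [[-0.071,-0.015,0],[0,0,-0.513]],
  [[-0.081,-0.015,0],[0,0,-0.587]],
  [[-0.089,-0.014,0],[0,0,-0.65]],
  [[-0.095,-0.013,0],[0,0,-0.7]],
])

```text
time: 42.68
tool_pos: [0.5959, -0.2614, 0.2209]
tcp_rot: [-1.568, 0.111, -0.11]
wrist_force: [0.2, -1.1, -0.4]
width: 0.249
```

Request:
play_rows([
  [[0,0,0],[0,0,0]],
  [[0,0,0],[0,0,0]],
  [[0,0,0.08],[0,0,0]],
  [[0,0,0.2],[0,0,0]],
  [[0,0,0.35],[0,0,0]],
  [[0,0,0.45],[0,0,0]],
], gripper=0.5)

```text
time: 43.42
tool_pos: [0.5961, -0.2612, 0.4043]
tcp_rot: [-1.569, 0.108, -0.11]
wrist_force: [0.4, -0.8, 0.8]
width: 0.498
```

```bash
python3 - <<'E'
from plan import *
log();print(pose()[0]);marks('top','hook0','axis','drift');marks('wrist','hook0','axis')
E
cp pics/$(ls -t pics|grep m_wrist|head -1) pics/v4.png
```

```text
[ 0.5961 -0.2612  0.4043]
m_top_4342.png
top hook0 [(0.86, [0.702, -0.2475, 0.2221]), (0.78, [0.5102, -0.1319, 0.222]), (0.77, [0.6107, -0.0793, 0.2252]), (0.67, [0.5995, -0.3002, 0.2231]), (0.56, [0.7044, -0.1337, 0.2257])]
top axis [(0.8, [0.6084, -0.191, 0.2211])]
top drift [(0.9, [0.5501, 0.412, 0.0155])]
m_wrist_4362.png
wrist hook0 [(0.81, [0.6978, -0.1373, 0.2271]), (0.71, [0.5053, -0.2414, 0.2237]), (0.69, [0.7021, -0.2523, 0.2293]), (0.62, [0.6011, -0.3023, 0.2263]), (0.56, [0.5105, -0.129, 0.2213])]
wrist axis [(0.79, [0.6047, -0.1892, 0.2239])]
```

View pics/v4.png

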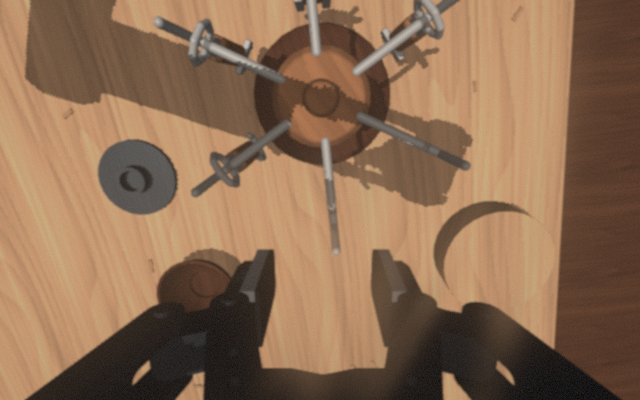

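Request:
play_rows([
  [[-0.07,0.09,0.014],[0,0,-0.16]],
  [[-0.155,0.2,0.028],[0,0,-0.33]],
  [[-0.233,0.301,0.042],[0,0,-0.5]],
  [[-0.31,0.41,0.056],[0,0,-0.66]],
  [[-0.312,0.53,0.024],[0,0,-0.82]],
  [[-0.314,0.66,0],[0,0,-0.95]],
  [[-0.316,0.8,-0.03],[0,0,-1.0]],
  [[-0.317,0.95,-0.06],[0,0,-1.0]],
  [[-0.317,1.0,-0.08],[0,0,-1.0]],
])

```text
time: 44.9
tool_pos: [0.4672, 0.1417, 0.3657]
tcp_rot: [-1.45, 0.723, -0.714]
wrist_force: [-0.3, -0.4, -0.4]
width: 0.5
```

```bash
python3 - <<'E'
from plan import *
log();delta([.44,.39,.30],Rpick(0))
E
```

```text
shift [-0.068   0.6208 -0.1642] turn [-0.0042 -0.0058 -0.8272]
```

Request:
play_rows([
  [[-0.01,0.12,-0.03],[0,0,-0.15]],
  [[-0.025,0.25,-0.06],[0,0,-0.3]],
  [[-0.04,0.37,-0.1],[0,0,-0.45]],
  [[-0.055,0.5,-0.13],[0,0,-0.6]],
  [[-0.068,0.62,-0.164],[0,0,-0.75]],
  [[-0.068,0.62,-0.164],[0,0,-0.827]],
  [[-0.068,0.62,-0.164],[-0.004,-0.006,-0.827]],
], gripper=0.3)

```text
time: 45.78
tool_pos: [0.4405, 0.3868, 0.3004]
tcp_rot: [-1.212, 1.208, -1.215]
wrist_force: [0.5, -0.6, -0.5]
width: 0.701
```

```bash
python3 - <<'E'
from tools import *
log();p,R,st=pose();print(p,st['q'])
find('drift','wrist','w10.png')
delta([.461,.4094,.09],Rpick(0))
E
```

```text
[0.4405 0.3868 0.3004] [ 0.6807  0.0631  1.7092 -0.0046  1.3722  2.2542]
drift wrist eyes [(0.92, array([0.5422, 0.407 , 0.0139]))] 
   grips [(0.77, np.int64(1223), 'rect', array([0.4608, 0.4098]), (22.445634841918945, 81.85969543457031), 89.92533874511719, 'axis deg', np.float64(0.2854541327797963), 'ztop', np.float64(0.021661199590648272))]
shift [ 0.0489  0.0577 -0.5308] turn [0.0039 0.0037 0.004 ]
```

View pics/w10.png

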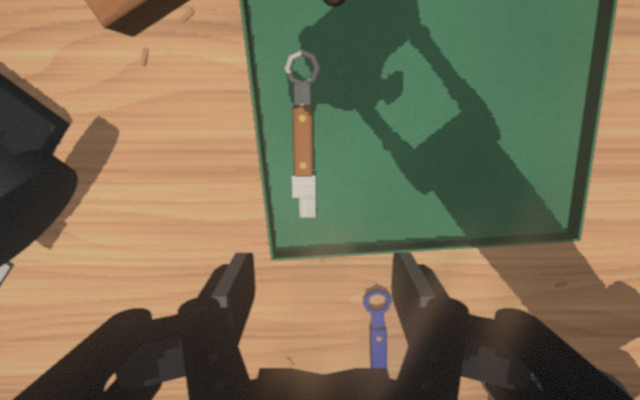

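Request:
play_rows([
  [[0.015,0.02,-0.14],[0,0,0]],
  [[0.03,0.04,-0.28],[0,0,0]],
  [[0.049,0.058,-0.42],[0.004,0.004,0.004]],
  [[0.049,0.058,-0.53],[0.004,0.004,0.004]],
  [[0.049,0.058,-0.53],[0.004,0.004,0.004]],
], gripper=0.5)

```text
time: 46.55
tool_pos: [0.4584, 0.4069, 0.0865]
tcp_rot: [-1.218, 1.213, -1.211]
wrist_force: [-0.4, 0.7, 0.2]
width: 0.498
```

```bash
python3 - <<'E'
from tools import *
log();find('drift','wrist','w11.png');delta([.461,.4095,.0065],Rpick(0))
E
```

```text
drift wrist eyes [] 
   grips [(0.69, np.int64(4330), 'rect', array([0.4614, 0.4099]), (22.540042877197266, 83.25234985351562), 89.88467407226562, 'axis deg', np.float64(-0.559056818258238), 'ztop', np.float64(0.021645629818160414))]
shift [-0.0044 -0.0035 -0.2175] turn [-0.0041  0.0044  0.0011]
```

View pics/w11.png

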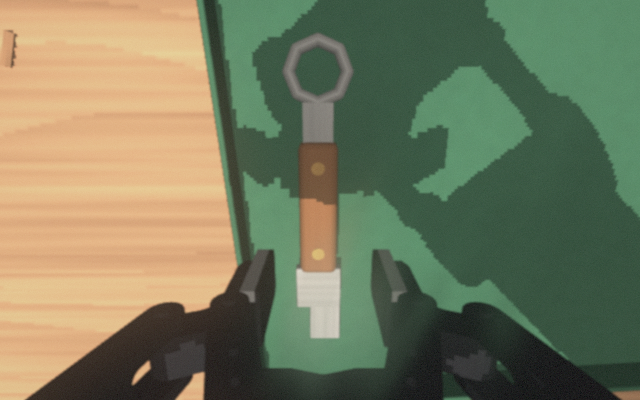

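Request:
play_rows([
  [[-0.001,0,-0.1],[0,0,0]],
  [[-0.001,0,-0.17],[0,0,0]],
  [[-0.001,0,-0.2],[0,0,0]],
  [[-0.001,0,-0.211],[0,0,0]],
  [[-0.001,0,-0.211],[0,0,0]],
])

```text
time: 47.32
tool_pos: [0.4618, 0.4109, 0.008]
tcp_rot: [-1.205, 1.209, -1.209]
wrist_force: [1.1, 0.1, -0.1]
width: 0.502
```

```bash
python3 - <<'E'
from tools import *
log();delta([.461,.4095,.0065],Rpick(0));print(bot.read_state()['wrist_force'])
E
```

```text
shift [-0.0019 -0.0036 -0.0038] turn [-0.0031  0.0031  0.0005]
[ 1.1263  0.0976 -0.131 ]
```

Request:
play_rows([
  [[0,-0.002,-0.003],[0,0,0]],
  [[0,-0.002,-0.003],[0,0,0]],
  [[0,-0.002,-0.003],[0,0,0]],
  [[0,-0.002,-0.003],[0,0,0]],
  [[0,-0.002,-0.003],[0,0,0]],
  [[0,-0.002,-0.003],[0,0,0]],
], gripper=1, squeeze=80)

```text
time: 48.08
tool_pos: [0.4619, 0.4102, 0.007]
tcp_rot: [-1.205, 1.209, -1.209]
wrist_force: [0.4, -0.1, 5.8]
width: 0.258
```

```bash
python3 - <<'E'
from plan import *
log();p,R,st=pose();print(p,st['width'],st['wrist_force'])
plan([(np.array([.46,.35,.38]),R),(np.array([.45,0,.42]),R),(np.array([.45,-.12,.45]),R)])
E
```

```text
[0.4619 0.4102 0.007 ] 0.258195280946987 [ 0.3886 -0.1246  5.757 ]
--call
[[-0.001, -0.021, 0.133], [0.0, 0.0, 0.0]]   # [0.462 0.402 0.06 ]  spd0.24 mrg0.30
[[-0.001, -0.043, 0.266], [0.0, 0.0, 0.0]]   # [0.461 0.393 0.114]  spd0.24 mrg0.31
[[-0.002, -0.064, 0.4], [0.0, 0.0, 0.0]]   # [0.461 0.384 0.167]  spd0.24 mrg0.33
[[-0.003, -0.086, 0.533], [0.0, 0.0, 0.0]]   # [0.461 0.376 0.22 ]  spd0.24 mrg0.34
[[-0.003, -0.107, 0.666], [0.0, 0.0, 0.0]]   # [0.461 0.367 0.273]  spd0.24 mrg0.35
[[-0.004, -0.129, 0.799], [0.0, 0.0, 0.0]]   # [0.46  0.359 0.327]  spd0.24 mrg0.36
[[-0.005, -0.15, 0.932], [0.0, 0.0, 0.0]]   # [0.46 0.35 0.38]  spd0.24 mrg0.37
[[-0.008, -0.275, 0.947], [0.0, 0.0, 0.0]]   # [0.459 0.3   0.386]  spd0.23 mrg0.45
[[-0.012, -0.4, 0.961], [0.0, 0.0, 0.0]]   # [0.457 0.25  0.391]  spd0.25 mrg0.53
[[-0.016, -0.525, 0.975], [0.0, 0.0, 0.0]]   # [0.456 0.2   0.397]  spd0.28 mrg0.62
--call
[[-0.004, -0.125, 0.014], [0.0, 0.0, 0.0]]   # [0.454 0.15  0.403]  spd0.30 mrg0.71
[[-0.007, -0.25, 0.029], [0.0, 0.0, 0.0]]   # [0.453 0.1   0.409]  spd0.32 mrg0.74
[[-0.011, -0.375, 0.043], [0.0, 0.0, 0.0]]   # [0.451 0.05  0.414]  spd0.34 mrg0.72
[[-0.014, -0.5, 0.057], [0.0, 0.0, 0.0]]   # [0.45 0.   0.42]  spd0.35 mrg0.71
[[-0.014, -0.6, 0.082], [0.0, 0.0, 0.0]]   # [ 0.45 -0.04  0.43]  spd0.28 mrg0.71
[[-0.014, -0.7, 0.107], [0.0, 0.0, 0.0]]   # [ 0.45 -0.08  0.44]  spd0.27 mrg0.72
[[-0.014, -0.8, 0.132], [0.0, 0.0, 0.0]]   # [ 0.45 -0.12  0.45]  spd0.26 mrg0.74
q end [-0.3165 -0.1969  1.6878  0.0033  1.6488  1.2549]
```

Request:
play_rows([
  [[0,0,0.06],[0,0,0]],
  [[0,-0.01,0.15],[0,0,0]],
  [[0,-0.03,0.27],[0,0,0]],
  [[0,-0.06,0.4],[0,0,0]],
  [[0,-0.09,0.53],[0,0,0]],
  [[0,-0.12,0.66],[0,0,0]],
  [[-0.003,-0.15,0.8],[0,0,0]],
  [[-0.006,-0.2,0.92],[0,0,0]],
  [[-0.01,-0.32,0.95],[0,0,0]],
  [[-0.013,-0.44,0.97],[0,0,0]],
])

```text
time: 49.32
tool_pos: [0.4554, 0.2323, 0.3945]
tcp_rot: [-1.207, 1.208, -1.209]
wrist_force: [0.1, 0.1, -2.6]
width: 0.26
```

Request:
play_rows([
  [[-0.004,-0.125,0.014],[0,0,0]],
  [[-0.007,-0.25,0.03],[0,0,0]],
  [[-0.011,-0.375,0.05],[0,0,0]],
  [[-0.014,-0.5,0.07],[0,0,0]],
  [[-0.014,-0.62,0.09],[0,0,0]],
  [[-0.014,-0.73,0.11],[0,0,0]],
  [[-0.014,-0.84,0.13],[0,0,0]],
])

```text
time: 50.2
tool_pos: [0.4494, -0.1041, 0.4452]
tcp_rot: [-1.208, 1.21, -1.209]
wrist_force: [0.2, 0.5, -1.5]
width: 0.257
```

```bash
python3 - <<'E'
from plan import *
log();p,R,st=pose();print(p,st['width'])
H=hang(268,40,.16,.31)
plan([(np.array([.475,-.42,.42]),Slerp([0,1],Rn.concatenate([R,H[1]]))(.7)),H])
E
```

```text
[ 0.4494 -0.1041  0.4452] 0.25742525963247453
--call
[[0.008, -0.099, -0.008], [0.074, -0.077, 0.159]]   # [ 0.453 -0.144  0.442]  spd0.66 mrg0.74
[[0.016, -0.197, -0.016], [0.148, -0.154, 0.318]]   # [ 0.456 -0.183  0.439]  spd0.65 mrg0.77
[[0.024, -0.296, -0.024], [0.222, -0.231, 0.478]]   # [ 0.459 -0.223  0.436]  spd0.62 mrg0.82
[[0.032, -0.395, -0.031], [0.296, -0.308, 0.637]]   # [ 0.462 -0.262  0.433]  spd0.58 mrg0.89
[[0.04, -0.494, -0.039], [0.371, -0.385, 0.796]]   # [ 0.465 -0.302  0.429]  spd0.53 mrg0.97
[[0.048, -0.592, -0.047], [0.445, -0.462, 0.955]]   # [ 0.469 -0.341  0.426]  spd0.47 mrg0.90
[[0.056, -0.691, -0.055], [0.519, -0.539, 1.115]]   # [ 0.472 -0.381  0.423]  spd0.42 mrg0.82
[[0.064, -0.79, -0.063], [0.593, -0.616, 1.274]]   # [ 0.475 -0.42   0.42 ]  spd0.38 mrg0.73
[[0.141, -0.776, -0.174], [0.656, -0.682, 1.41]]   # [ 0.506 -0.415  0.376]  spd0.27 mrg0.74
[[0.217, -0.763, -0.285], [0.72, -0.748, 1.547]]   # [ 0.536 -0.409  0.331]  spd0.28 mrg0.74
--call
[[0.077, 0.013, -0.111], [0.064, -0.066, 0.136]]   # [ 0.567 -0.404  0.287]  spd0.31 mrg0.74
[[0.153, 0.027, -0.222], [0.127, -0.132, 0.273]]   # [ 0.598 -0.399  0.243]  spd0.34 mrg0.72
q end [-0.8743  0.7405  1.121   0.581   1.9411 -0.8143]
```

Request:
play_rows([
  [[0.008,-0.099,-0.008],[0.074,-0.077,0.159]],
  [[0.016,-0.197,-0.016],[0.148,-0.154,0.318]],
  [[0.024,-0.296,-0.024],[0.222,-0.231,0.478]],
  [[0.032,-0.395,-0.031],[0.296,-0.308,0.637]],
  [[0.04,-0.494,-0.039],[0.371,-0.385,0.796]],
  [[0.048,-0.592,-0.047],[0.445,-0.462,0.955]],
  [[0.056,-0.691,-0.055],[0.445,-0.462,0.955]],
])

```text
time: 51.08
tool_pos: [0.4714, -0.3815, 0.4207]
tcp_rot: [-0.98, 0.572, -0.581]
wrist_force: [0.4, 0.4, -1.9]
width: 0.258
```

```bash
python3 - <<'E'
from plan import *
log();p,R,st=pose();print(p,st['width'])
H=hang(268,40,.16,.31)
plan([(np.array([.475,-.42,.42]),Slerp([0,1],Rn.concatenate([R,H[1]]))(.25)),H])
E
```

```text
[ 0.4714 -0.3815  0.4207] 0.25846975769603486
--call
[[0.004, -0.048, -0.001], [0.05, -0.053, 0.108]]   # [ 0.473 -0.401  0.42 ]  spd0.26 mrg0.83
[[0.009, -0.096, -0.002], [0.1, -0.105, 0.216]]   # [ 0.475 -0.42   0.42 ]  spd0.25 mrg0.77
[[0.086, -0.083, -0.113], [0.175, -0.184, 0.379]]   # [ 0.506 -0.415  0.376]  spd0.33 mrg0.77
[[0.162, -0.07, -0.224], [0.249, -0.264, 0.541]]   # [ 0.536 -0.409  0.331]  spd0.32 mrg0.77
[[0.239, -0.056, -0.334], [0.324, -0.343, 0.703]]   # [ 0.567 -0.404  0.287]  spd0.34 mrg0.75
[[0.316, -0.043, -0.445], [0.399, -0.422, 0.865]]   # [ 0.598 -0.399  0.243]  spd0.36 mrg0.72
q end [-0.8743  0.7405  1.121   0.581   1.9411 -0.8143]
```

Request:
play_rows([
  [[0.004,-0.06,0],[0.05,-0.053,0.108]],
  [[0.009,-0.11,0],[0.1,-0.105,0.216]],
  [[0.086,-0.1,-0.1],[0.175,-0.184,0.379]],
  [[0.162,-0.08,-0.21],[0.249,-0.264,0.541]],
  [[0.239,-0.06,-0.33],[0.324,-0.343,0.703]],
  [[0.316,-0.043,-0.42],[0.399,-0.422,0.865]],
  [[0.316,-0.043,-0.445],[0.399,-0.422,0.865]],
  [[0.316,-0.043,-0.445],[0.399,-0.422,0.865]],
])

```text
time: 52.08
tool_pos: [0.5982, -0.3959, 0.2434]
tcp_rot: [-0.697, 0.012, -0.035]
wrist_force: [0.1, -1.0, -1.5]
width: 0.255
```

```bash
python3 - <<'E'
from plan import *
log();p,R,st=pose();print(p,st['width']);H=hang(268,40,.16,.31);delta(*H)
marks('wrist','hook0','axis');marks('scene','hook0','drift')
print('pred eye',R.apply([0,-.006,.083])+p)
w=[hang(268,40,r,z) for r,z in [(.134,.288),(.129,.268),(.125,.25)]]
plan(w,step=.02)
E
cp pics/$(ls -t pics|grep m_wrist|head -1) pics/v5.png
```

```text
[ 0.5982 -0.3959  0.2434] 0.2545487300453637
shift [-0.0012 -0.0067 -0.0022] turn [-0.0016  0.0008  0.0011]
m_wrist_5207.png
wrist hook0 [(0.87, [0.699, -0.1373, 0.2231]), (0.86, [0.5071, -0.2388, 0.2228]), (0.71, [0.7005, -0.2527, 0.2265]), (0.58, [0.5072, -0.1302, 0.2228])]
wrist axis [(0.62, [0.5061, -0.1294, 0.2183]), (0.41, [0.5066, -0.2384, 0.2246])]
m_scene_5222.png
scene hook0 [(0.86, [0.5997, -0.2977, 0.2215]), (0.85, [0.703, -0.1384, 0.2266]), (0.6, [0.5092, -0.1284, 0.2241]), (0.6, [0.7723, 0.0106, 0.0032]), (0.59, [0.6996, -0.2505, 0.2263]), (0.57, [0.6056, -0.0759, 0.2223]), (0.56, [0.5036, -0.2431, 0.2236])]
scene drift [(0.57, [0.5991, -0.3477, 0.3196])]
pred eye [ 0.5999 -0.3473  0.3109]
--call
[[0.0, 0.031, -0.036], [0.003, 0.005, 0.001]]   # [ 0.599 -0.385  0.235]  spd0.10 mrg0.75
[[0.0, 0.062, -0.071], [0.007, 0.009, 0.002]]   # [ 0.599 -0.373  0.221]  spd0.09 mrg0.78
[[0.0, 0.068, -0.096], [0.007, 0.009, 0.002]]   # [ 0.599 -0.37   0.211]  spd0.04 mrg0.79
[[0.001, 0.074, -0.121], [0.007, 0.009, 0.002]]   # [ 0.599 -0.368  0.201]  spd0.04 mrg0.81
[[0.001, 0.084, -0.166], [0.007, 0.009, 0.002]]   # [ 0.599 -0.364  0.183]  spd0.07 mrg0.83
q end [-0.8472  0.7345  1.2439  0.5764  1.8294 -0.859 ]
```

View pics/v5.png

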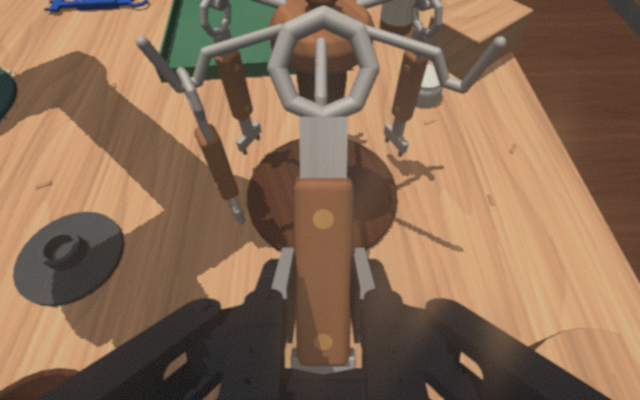

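Request:
play_rows([
  [[0,0.031,-0.036],[0.003,0,0]],
  [[-0.001,0.06,-0.068],[0.005,0.005,0]],
  [[-0.001,0.066,-0.094],[0.005,0.005,0]],
  [[-0.001,0.073,-0.12],[0.005,0.005,0]],
  [[-0.001,0.08,-0.148],[0.005,0.005,0]],
  [[-0.001,0.083,-0.165],[0.005,0.005,0]],
  [[-0.001,0.083,-0.165],[0.005,0.005,0]],
])

```text
time: 53.25
tool_pos: [0.5981, -0.3629, 0.1783]
tcp_rot: [-0.694, 0.014, -0.034]
wrist_force: [0.6, -0.4, -1.9]
width: 0.258
```

```bash
python3 - <<'E'
from plan import *
log();p,R,st=pose();print(p,st['width'],st['wrist_force'])
P,d=snap('wrist','v6.png')
a=np.radians(268)
for u,v in [(320,40),(320,55),(320,70),(320,85),(278,65),(372,65),(320,12),(325,106)]:
    x=px2w('wrist',d,u,v,st); l=x-AX; print((u,v),x, 'r,z',l[:2]@[np.cos(a),np.sin(a)],l[2])
print('eye',R.apply([0,-.006,.083])+p)
w=[]
for th in [40,40,30,20,10,0]:
    t=np.radians(th); r,z=(.112+.017*np.sin(t),.2325-.017*np.cos(t))
    if not w: r,z=.124,.234
    w.append(hang(268,th,r,z))
plan(w,step=.02,ang=6)
E
```

```text
[ 0.5981 -0.3629  0.1783] 0.2576627787506641 [ 0.6137 -0.3545 -1.9406]
(320, 40) [ 0.5974 -0.3213  0.261 ] r,z 0.13145251897632135 0.2609650567609243
(320, 55) [ 0.5973 -0.3212  0.2557] r,z 0.13142200438956994 0.25565388388843824
(320, 70) [ 0.5974 -0.3187  0.2481] r,z 0.12885228403427715 0.24807033028955072
(320, 85) [ 0.5973 -0.3171  0.2405] r,z 0.1272861605720191 0.24047419710752438
(278, 65) [ 0.5824 -0.3146  0.2476] r,z 0.12528941822115672 0.24759600296567832
(372, 65) [ 0.6157 -0.3179  0.2491] r,z 0.12743974179937875 0.24905787811250296
(320, 12) [ 0.5979 -0.3056  0.2615] r,z 0.11579526268142928 0.2615089598632353
(325, 106) [ 0.599  -0.3237  0.2361] r,z 0.13380956250496154 0.23613151469870214
eye [ 0.5999 -0.3144  0.2459]
--call
[[0.002, 0.001, -0.031], [-0.005, -0.001, 0.001]]   # [ 0.599 -0.363  0.167]  spd0.04 mrg0.85
[[0.002, 0.004, -0.067], [-0.005, -0.001, 0.001]]   # [ 0.599 -0.362  0.152]  spd0.05 mrg0.87
[[0.002, 0.022, -0.079], [0.106, -0.005, 0.001]]   # [ 0.599 -0.354  0.147]  spd0.13 mrg0.82
[[0.003, 0.041, -0.09], [0.217, -0.008, 0.001]]   # [ 0.6   -0.347  0.143]  spd0.13 mrg0.77
[[0.004, 0.061, -0.098], [0.328, -0.012, 0.001]]   # [ 0.6   -0.339  0.14 ]  spd0.12 mrg0.72
[[0.005, 0.082, -0.106], [0.439, -0.016, 0.001]]   # [ 0.6   -0.33   0.136]  spd0.12 mrg0.68
[[0.005, 0.103, -0.111], [0.551, -0.02, 0.001]]   # [ 0.6   -0.322  0.135]  spd0.12 mrg0.63
[[0.006, 0.124, -0.115], [0.662, -0.024, 0.001]]   # [ 0.601 -0.313  0.133]  spd0.12 mrg0.59
[[0.007, 0.146, -0.115], [0.773, -0.028, 0.001]]   # [ 0.601 -0.305  0.133]  spd0.13 mrg0.54
[[0.008, 0.168, -0.116], [0.884, -0.032, 0.001]]   # [ 0.601 -0.296  0.132]  spd0.13 mrg0.50
q end [-0.8579  1.0545  1.2308  0.9557  2.1578 -0.9059]
```

View pics/v6.png

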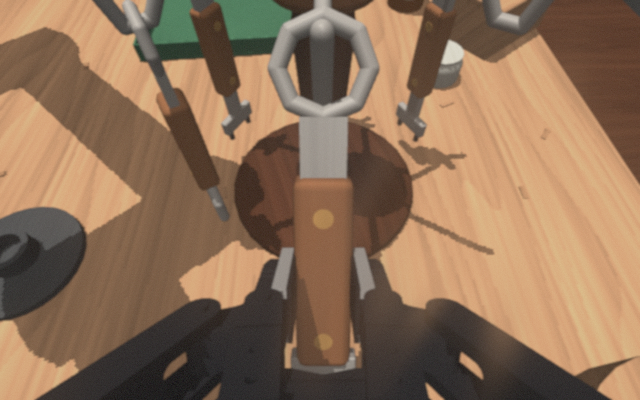

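Threaded again (tip at (320,30) inside the ring). Lower and turn upright.

Request:
play_rows([
  [[-0.001,0.002,-0.031],[0,0,0]],
  [[-0.002,0.004,-0.066],[0,0,0]],
  [[-0.001,0.022,-0.079],[0.107,-0.004,0]],
  [[0,0.041,-0.09],[0.218,-0.008,0]],
  [[0.001,0.061,-0.098],[0.329,-0.012,0]],
  [[0.002,0.082,-0.106],[0.44,-0.016,0]],
  [[0.003,0.103,-0.111],[0.551,-0.02,0]],
  [[0.004,0.124,-0.115],[0.662,-0.024,0]],
  [[0.005,0.146,-0.117],[0.773,-0.028,0]],
  [[0.006,0.167,-0.118],[0.882,-0.032,0]],
])

```text
time: 54.55
tool_pos: [0.6005, -0.2964, 0.132]
tcp_rot: [0.002, -0.001, -0.036]
wrist_force: [-0.3, -1.4, 2.9]
width: 0.258
```

Request:
play_rows([
  [[0,0,0],[0,0,0]],
  [[0,0,-0.003],[0,0,0]],
  [[0,0,-0.006],[0,0,0]],
  [[0,0,-0.006],[0,0,0]],
])

```text
time: 55.05
tool_pos: [0.6008, -0.2968, 0.1317]
tcp_rot: [-0.001, -0.003, -0.035]
wrist_force: [-1.1, -1.4, 6.1]
width: 0.259
```

```bash
python3 - <<'E'
from plan import *
log();p,R,st=pose();print(st['width'],p,st['wrist_force'])
delta(*hang(268,0,.112,.2145))
snap('wrist','w12.png')
E
```

```text
0.2594562954718455 [ 0.6008 -0.2968  0.1317] [-1.0727 -1.3755  6.0615]
shift [ 0.0013  0.0022 -0.0005] turn [0.0011 0.0039 0.0004]
```

View pics/w12.png

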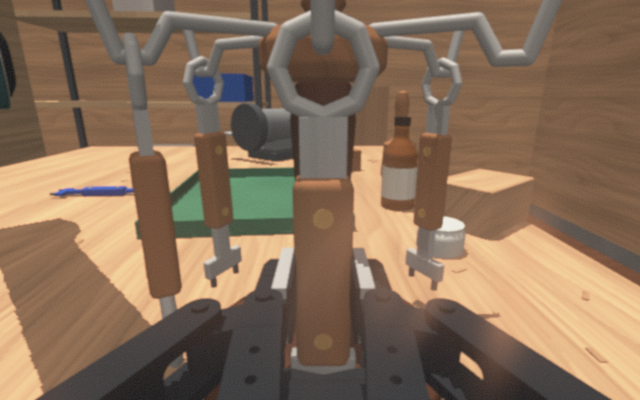

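Request:
play_rows([
  [[0,0,0],[0,0,0]],
  [[0,0,0],[0,0,0]],
  [[0,0,0],[0,0,0]],
  [[0,0,0],[0,0,0]],
], gripper=0.5)

```text
time: 55.6
tool_pos: [0.6007, -0.2962, 0.1293]
tcp_rot: [-0.002, 0.0, -0.036]
wrist_force: [0.8, -0.2, 0.2]
width: 0.496
```

Request:
play_rows([
  [[-0.001,-0.03,0],[0,0,0]],
  [[-0.003,-0.085,0],[0,0,0]],
  [[-0.006,-0.18,0],[0,0,0]],
  [[-0.01,-0.27,0],[0,0,0]],
  [[-0.011,-0.322,0.01],[0,0,0]],
  [[-0.012,-0.31,0.126],[-0.2,0.007,0]],
  [[-0.013,-0.304,0.189],[-0.4,0.014,0]],
  [[-0.014,-0.298,0.27],[-0.6,0.021,0]],
  [[-0.015,-0.293,0.35],[-0.8,0.028,0]],
  [[-0.016,-0.287,0.44],[-0.98,0.034,0]],
])

```text
time: 56.85
tool_pos: [0.594, -0.4122, 0.3075]
tcp_rot: [-0.778, 0.013, -0.035]
wrist_force: [0.5, 0.5, -0.2]
width: 0.499
```

Request:
play_rows([
  [[0,-0.05,0.05],[0,0,0]],
  [[0,-0.05,0.05],[0,0,0]],
  [[0,-0.05,0.05],[0,0,0]],
  [[0,-0.05,0.05],[0,0,0]],
  [[0,-0.05,0.05],[0,0,0]],
  [[0,-0.05,0.05],[0,0,0]],
  [[0,-0.05,0.05],[0,0,0]],
  [[0,-0.05,0.05],[0,0,0]],
])

```text
time: 57.85
tool_pos: [0.5944, -0.4311, 0.3258]
tcp_rot: [-0.772, 0.013, -0.034]
wrist_force: [-1.6, 0.2, -0.4]
width: 0.503
```

```bash
python3 - <<'E'
from plan import *
log();p,R,st=pose();print(p,st['width'])
marks('wrist','hook0','hung_a_eye');marks('scene','hook0','hung_a_eye','spanner_hook','spanner_pin','drift','spanner_open','oil','wax','bowl');marks('top','hook0','hung_a_eye','oil','wax','bowl','spanner_pin','drift')
E
cp pics/$(ls -t pics|grep m_wrist|head -1) pics/v7.png;cp pics/$(ls -t pics|grep m_scene|head -1) pics/v8.png
```

```text
[ 0.5944 -0.4311  0.3258] 0.5034007161719063
m_wrist_5785.png
wrist hook0 [(0.78, [0.5088, -0.1298, 0.222]), (0.75, [0.6986, -0.1366, 0.224]), (0.74, [0.7015, -0.2494, 0.2296]), (0.59, [0.5065, -0.2397, 0.2231]), (0.55, [0.6081, -0.0788, 0.223]), (0.29, [0.5992, -0.303, 0.2162])]
wrist hung_a_eye [(0.76, [0.6986, -0.1374, 0.2159])]
m_scene_5800.png
scene hook0 [(0.96, [0.6049, -0.0781, 0.2226]), (0.78, [0.5036, -0.2453, 0.2237]), (0.75, [0.7037, -0.1366, 0.2247]), (0.71, [0.5116, -0.1271, 0.2215]), (0.65, [0.7004, -0.2502, 0.2238]), (0.56, [0.5957, -0.2995, 0.223])]
scene hung_a_eye [(0.75, [0.7072, -0.1352, 0.2176]), (0.57, [0.5971, -0.2981, 0.2212])]
scene spanner_hook [(0.54, [0.504, -0.2374, 0.2142])]
scene spanner_pin [(0.72, [0.2339, 0.3106, 0.012]), (0.54, [0.5104, -0.1285, 0.216])]
scene drift [(0.54, [0.6007, -0.299, 0.2187])]
scene spanner_open []
scene oil [(0.6, [0.7056, -0.1378, 0.2165])]
scene wax [(0.58, [0.7748, 0.0072, 0.002]), (0.3, [0.6057, -0.1886, 0.22])]
scene bowl [(0.7, [0.361, -0.4641, 0.0017]), (0.51, [0.6989, -0.2458, 0.2237])]
m_top_5850.png
top hook0 [(0.84, [0.5083, -0.2402, 0.2248]), (0.76, [0.5097, -0.1321, 0.2216]), (0.73, [0.6006, -0.2991, 0.2253]), (0.6, [0.7011, -0.1337, 0.2241]), (0.59, [0.7037, -0.25, 0.2264]), (0.56, [0.6113, -0.077, 0.2247])]
top hung_a_eye [(0.65, [0.7036, -0.1359, 0.215])]
top oil [(0.9, [0.7627, 0.2075, 0.0017])]
top wax [(0.71, [0.7733, 0.0082, 0.0002])]
top bowl [(0.82, [0.3682, -0.4702, 0.0031])]
top spanner_pin [(0.69, [0.2371, 0.3102, 0.0105]), (0.4, [0.5123, -0.1262, 0.2166])]
top drift [(0.55, [0.6081, -0.3023, 0.2185])]
```

View pics/v7.png

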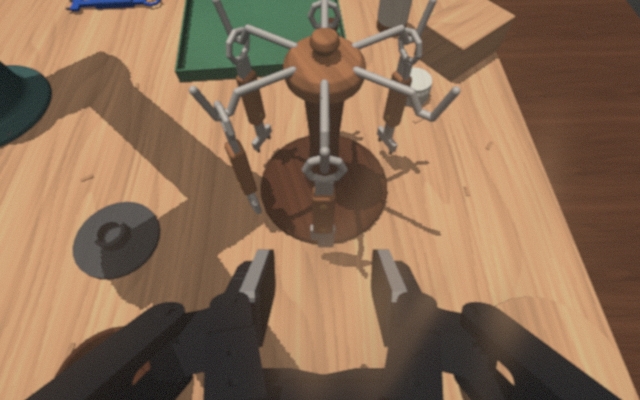

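View pics/v8.png

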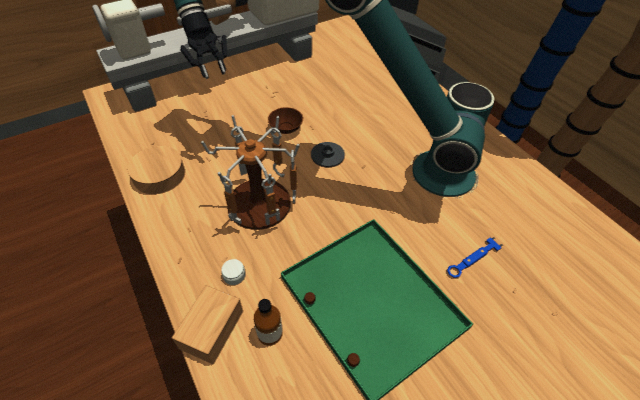

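Request:
play_rows([
  [[0,-0.05,0.1],[0,0,0]],
  [[0,-0.05,0.1],[0,0,0]],
  [[0,-0.05,0.1],[0,0,0]],
  [[0,-0.05,0.1],[0,0,0]],
  [[0,-0.05,0.1],[0,0,0]],
  [[0,-0.05,0.1],[0,0,0]],
  [[0,-0.05,0.1],[0,0,0]],
  [[0,-0.05,0.1],[0,0,0]],
  [[0,-0.05,0.1],[0,0,0]],
  [[0,-0.05,0.1],[0,0,0]],
])

```text
time: 60.15
tool_pos: [0.5944, -0.4511, 0.3657]
tcp_rot: [-0.772, 0.013, -0.034]
wrist_force: [0.5, -0.1, -0.7]
width: 0.498
```

Request:
play_rows([
  [[0,0,0],[0,0,0]],
  [[0,0,0],[0,0,0]],
  [[0,0,0],[0,0,0]],
  [[0,0,0],[0,0,0]],
  [[0,0,0],[0,0,0]],
  [[0,0,0],[0,0,0]],
  [[0,0,0],[0,0,0]],
  [[0,0,0],[0,0,0]],
  [[0,0,0],[0,0,0]],
  [[0,0,0],[0,0,0]],
])

```text
time: 61.4
tool_pos: [0.5943, -0.4511, 0.3657]
tcp_rot: [-0.772, 0.013, -0.034]
wrist_force: [-0.3, 0.6, 0.2]
width: 0.503
```

```bash
python3 - <<'E'
from plan import *
F=[cams.read_camera('scene')[0].astype(int) for _ in range(8)]
for f in F[1:]:
    D=np.abs(f-F[0]).sum(2)[110:240,190:310]; print((D>60).sum(),D.max())
p,R,st=pose();P,d=snap('wrist','end.png')
E
```

```text
1 82
1 88
1 86
2 88
1 90
2 91
1 72
```

View pics/end.png

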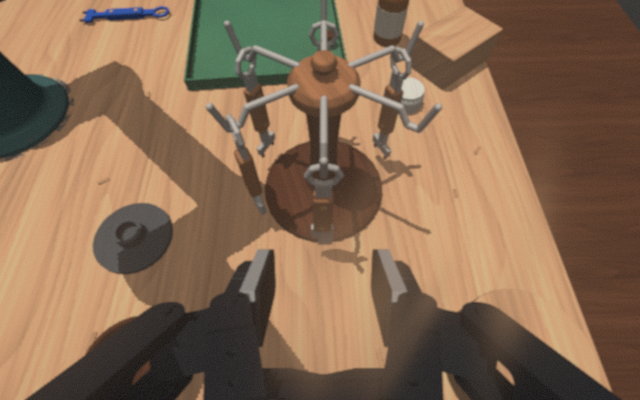

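Everything hangs still, and the gripper is clear of the carousel. Handing in.

```bash
python3 -c "
from workcell import bot
print(bot.finish_job())"
```

```text
the job is handed in; nothing more can be done
None
```

All three tools from the tray now hang on their own hooks: the pin spanner, the hook spanner and the drift. I turned the carousel about 60° twice to bring a free hook to the front. The job was handed in at about 62 s and gave no verdict.

**Last checks:**
- **Hanging tools:** five tools hang on five separate hooks, the three new ones and the two that were already there. The detected eyes sit at about z = 0.215 m, right at the saddles.
- **Swinging:** successive scene pictures showed no movement at the carousel.
- **Tray and bench:** the tray is empty of tools. The tin, the bowl, the oil bottle and the blue look-alike are where they started, within measurement error.
- **Knocked tool:** the hook spanner was knocked aside during the run, so I measured it again before gripping it.

**Disagreements:** a few recognition reports at the end were wrong. For example, the scene camera reported the oil bottle up at a hook, but the top camera put it at its original place. The pictures settled these.

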